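Turn the wet brushes and load the drying hood

ROBOT

A 6-joint arm with a two-finger parallel gripper is mounted at the origin on a cart in front of the work surface, level with it; the furniture and walls round the work are solid. World frame = base frame: x ahead of the robot, y to its left, z up, the work surface at z = 0. Lengths are in m, angles in degrees, forces in N, time in s.
With the tool pointing down it reaches from about 0.4 to 0.825 m from the base axis. Payload 7 kg.
Tool frame: the origin (TCP) lies between the finger pads; the fingertips stand 22 mm ahead of it and the grasp point (between the pads) lies 3 mm ahead of it; z points along the fingers, y is the line along which they close (so a half turn about z gives the same grasp; the last joint's range is limited). The gripper opens to 88 mm and grips with 3 to 60 N. Pads are 19 mm wide; open, the fingers measure 130 mm over their backs; the gripper's body (78 mm by 193 mm) begins 47 mm behind the grasp point.
Start: joints at [-52.993, 20.546, 0.682, 0, -70.136, -16.507], TCP at [0.236, -0.632, 0.249] pointing down, gripper open.
Joint ranges: [-176.03, 176.03], [-82.01, 121.73], [-58.28, 71.71], [-173.87, 95.51], [-174.79, -0.11], [-173.66, 173.66]. Speed limits (degrees/s): [136.94, 136.94, 172.46, 180, 180, 180].

INTERFACE

Orientations are given as [roll, pitch, yaw] about the fixed x, y, z axes, in that order (R = Rz(yaw) Ry(pitch) Rx(roll)).
In Python, from plant import ctrl gives the robot as it stands.
- The arm moves only by the tool apply_moves, never from a script. Its argument "targets" is a list of rows, each an object with "travel": the shift along the tool's x, y, z in mm, a list of three; "roll": the turn about the tool's z in degrees; "jaw": the finger opening in mm, from 0 to 87.6. In form: [{"travel": [tx, ty, tz], "roll": roll, "jaw": jaw}, ...]. A call has 1 to 10 rows; each row shifts and turns the commanded pose from where the row before left it, along the tool's axes as they then stand; what a row does not reach is not made up. A row lasts 1/10 s, in which the tool goes at most 50 mm and 8.59 degrees, less where a joint would pass 70% of its speed; a pose out of reach is approached as far as the arm can. A call with a gripper value outside its range is refused whole. The fingers move at their own pace and stop on an object; the grip force is fixed at half the most. Time passes only in rows, so rows that do not move let the fingers close. It gives the time, the measured TCP pose, the force, the opening and the grip force at its end, in the units of the state.
- ctrl.get_obs(): the state, without advancing time (a new reading comes with each control period).
- ctrl.snapshot(name): name is "side" or "top" or "wrist"; returns the picture (480x640x3 uint8, red, green, blue); there is no depth.
- ctrl.calibration(name): a dict with "K" (3x3 intrinsics, pixels), "extrinsics" (4x4, takes a point from camera to world coordinates); the wrist camera has in their place "hand_eye" (4x4, takes a point from camera to tool coordinates, whose origin is the TCP and whose axes are the flange's). Camera axes: x right, y down, z forward; pixel columns grow to the right and rows downward; lengths in m; the calibration is good to about 2 mm. A picture is of the moment at which its call begins: read the wrist's pose just before it. calibration takes no time and is no camera call.
- ctrl.close_job(): hands the job in; it is judged then, once.
The state is a dict: "clock": time; "joint_pos": joint angles; "qvel": joint speeds; "tau": joint torques, N m; "tool_pos": TCP position; "orientation": TCP orientation; "force": force on the tool from outside, world axes, zero at the start; "moment": the same for the moment, N m; "opening": finger opening in m; "gripper_force": force on a finger pad.
Only numpy, scipy, OpenCV 4.12 (cv2) and the standard library are available. Lean on these libraries where they do the work, as an engineer would, in place of code of your own. Each camera call takes 0.05 s, during which the arm holds its last target. There are 200 camera calls.

TASK

The washed brushes must dry with their bristles in the air: take every brush that stands on its bristles out of the carrier, turn it end for end and stand it back in a cup of the carrier, handle down. When all the brushes stand bristles up, slide the loaded carrier by its handle between the guides of the drying hood until it is fully home against the back, and only then turn the knob on top of the hood clockwise as far as it goes to start the drying. Do not knock over the beaker or the dropper bottle.

Things in the scene. Friction and masses are not known exactly. Their poses are not given: they have to be found in the camera images.
- carrier: loose aluminium pan, 84 (x) x 226 (y) mm, 0.7 kg, on four 5 mm rubber feet, rim 21 mm high, with four fixed steel cups in one row along its y axis, 56 mm apart. A brush in a cup stands on a floor 11 mm above the bench. A black handle points along -x. The origin is on the bench under its centre; z up; +x is the side that goes into the hood first.
- carrier_handle (a point): grip point in the middle of the carrier's handle, 82 mm from the carrier's origin along -x and 41 mm above the bench. The handle is a straight bar along the carrier's x, 62 mm long (31 mm each way from this point), 16 mm wide, 22 mm high.
- rest: fixed wire rest for laying a brush on while changing the grip: two V forks 84 mm apart on a foot 110 x 50 x 10 mm. A brush lies along the rest's x axis, level, middle between the forks free to grip. Each V is 34 mm wide and reaches 59 mm above the bench. The origin is the centre of the underside.
- rest_mid (a point): point midway between the forks where the axis of a brush lies on the rest, 52 mm above the bench; its x axis is the line along which the brush lies.
- dryer: fixed white drying hood, 160 deep x 290 wide x 205 mm high, inner height 185 mm, open on its own -x side, without a floor: the carrier slides on the bench. Origin on the bench at the centre of the perforated back panel, which is the stop, 75 mm behind the hood's front; x points into the hood. Two guide strips 18 mm high stand 236 mm apart, flared at the mouth.
- dryer_home (a point): where the carrier's origin lies when it is fully home against the back panel: on the bench 42 mm in front of the panel, x axes parallel. The carrier's handle then sticks out of the hood.
- dryer_mouth (a point): on the bench in the middle between the front ends of the flared guides, which stand about 275 mm apart there; 100 mm in front of the back panel.
- timer (a joint): knob on the roof of the hood: 0 = off, grows as it is turned clockwise seen from above, stop (on) at 1.5 rad; stays where it is left; about 0.04 N m to turn.
- timer_grip (a point): on the knob's axis, at the height to grip the knob's raised bar (38 x 14 mm, 32 mm high, top 249 mm above the bench; this point 242 mm). The bar lies along this point's x axis, which turns with the knob.
- beaker: loose 50 ml glass beaker, 47 x 52 x 61 mm, bystander; origin at the centre of its underside, z up.
- bottle_1: loose amber dropper bottle, 33 mm in diameter, 102 mm high, bystander; origin at the centre of its underside, z up.
- brush_1: one of four like brushes, 150 mm long, 45 g: octagonal wooden handle 16 mm across flats, end rounded; steel ferrule 15 mm in diameter; black bristle head 25 mm long, 19 mm in diameter, end flat. Origin on the axis where handle and ferrule meet, 45 mm from the bristle end and 105 mm from the handle end; +z points to the bristle end. Mid-length lies at z = -30 mm. Stands in a cup, bristles down or up, or is absent.
- brush_2: one of four like brushes, 150 mm long, 45 g: octagonal wooden handle 16 mm across flats, end rounded; steel ferrule 15 mm in diameter; black bristle head 25 mm long, 19 mm in diameter, end flat. Origin on the axis where handle and ferrule meet, 45 mm from the bristle end and 105 mm from the handle end; +z points to the bristle end. Mid-length lies at z = -30 mm. Stands in a cup, bristles down or up, or is absent.
- brush_3: one of four like brushes, 150 mm long, 45 g: octagonal wooden handle 16 mm across flats, end rounded; steel ferrule 15 mm in diameter; black bristle head 25 mm long, 19 mm in diameter, end flat. Origin on the axis where handle and ferrule meet, 45 mm from the bristle end and 105 mm from the handle end; +z points to the bristle end. Mid-length lies at z = -30 mm. Stands in a cup, bristles down or up, or is absent.
- brush_4: one of four like brushes, 150 mm long, 45 g: octagonal wooden handle 16 mm across flats, end rounded; steel ferrule 15 mm in diameter; black bristle head 25 mm long, 19 mm in diameter, end flat. Origin on the axis where handle and ferrule meet, 45 mm from the bristle end and 105 mm from the handle end; +z points to the bristle end. Mid-length lies at z = -30 mm. Stands in a cup, bristles down or up, or is absent.
- cup_1 (a point): centre of the mouth of cup 1 of the carrier (y = -84 mm in the carrier's frame), 59 mm above the bench; the cup is 48 mm deep, 27 mm inside, wall 3 mm.
- cup_2 (a point): centre of the mouth of cup 2 of the carrier (y = -28 mm in the carrier's frame), 59 mm above the bench; the cup is 48 mm deep, 27 mm inside, wall 3 mm.
- cup_3 (a point): centre of the mouth of cup 3 of the carrier (y = 28 mm in the carrier's frame), 59 mm above the bench; the cup is 48 mm deep, 27 mm inside, wall 3 mm.
- cup_4 (a point): centre of the mouth of cup 4 of the carrier (y = 84 mm in the carrier's frame), 59 mm above the bench; the cup is 48 mm deep, 27 mm inside, wall 3 mm.
There are look-alikes about, which are no part of the job. What is shaped like the brush_1 but red is not meant. What is shaped like the brush_2 but yellow is not meant.

How it is judged (in metres and radians):
On the way, in this order (a step that is already met when the one before it is completed fails the run):
1. every brush stands bristles up in a cup of the carrier (angle between each of brush_1, brush_2, brush_3, brush_4's own z axis and vertical below 0.35 rad and z of brush_1 in the frame of carrier between 0.105 and 0.126 m and x of brush_1 in the frame of carrier between -0.035 and 0.035 m and y of brush_1 in the frame of carrier between -0.119 and 0.119 m and z of brush_2 in the frame of carrier between 0.105 and 0.126 m and x of brush_2 in the frame of carrier between -0.035 and 0.035 m and y of brush_2 in the frame of carrier between -0.119 and 0.119 m and z of brush_3 in the frame of carrier between 0.105 and 0.126 m and x of brush_3 in the frame of carrier between -0.035 and 0.035 m and y of brush_3 in the frame of carrier between -0.119 and 0.119 m and z of brush_4 in the frame of carrier between 0.105 and 0.126 m and x of brush_4 in the frame of carrier between -0.035 and 0.035 m and y of brush_4 in the frame of carrier between -0.119 and 0.119 m), for 0.3 s.
2. the loaded carrier is fully home in the hood, brushes still bristles up (all of step 1 and x of carrier in the frame of dryer above -0.052 m and y of carrier in the frame of dryer between -0.009 and 0.009 m and angle between the x axis of carrier and the x axis of dryer, either way round below 0.07 rad and angle between carrier's own z axis and vertical below 0.05 rad), for 0.2 s.
3. the knob is turned on (value of joint timer above 1.25 rad), for 0.2 s.
At the end, for the whole second after the job is handed in: every brush present stands in a cup of the carrier with its bristles up (within 0.35 rad of vertical, resting on the carrier's floor), the carrier is within 10 mm of the hood's back stop, square to it within 0.07 rad and between the guides, the knob is turned past 1.25 rad, and all is at rest (all of step 2 and value of joint timer above 1.25 rad and linear speed of carrier below 0.02 m/s and linear speed of each of brush_1, brush_2, brush_3, brush_4 below 0.05 m/s); the robot touches nothing.
It fails at once if the beaker or the dropper bottle is knocked over (angle between any of beaker, bottle_1's own z axis and vertical above 0.6 rad).
It fails at once if the carrier is tipped up (angle between carrier's own z axis and vertical above 0.35 rad).
Of brush_1, brush_2, brush_3 only 2 to 3 are there at a start; the rules pass over those that are not, and their reading is None.
At some moment in a run one of carrier may be knocked a few centimetres aside while the robot is not near it.
Once in a run the grip may slacken for a moment while it holds something.
It also fails if it takes over 210 s, if anything falls off the work surface, if the arm or the gripper's body presses on something with over 40 N, if the wrist force passes 120 N, or if a joint passes its speed limit or range.

## Working session

There is one attempt and no reset: what is moved stays moved. The work goes in short steps, Python scripts to look and compute and a tool call to move; the robot and the scene stay as the last step left them, time stands still between calls to the robot, and variables do not carry over. Pictures are saved under pics/ and viewed, at most 14 in all, crops included, and the job is handed in when it is done.

Besides the shell and the picture viewer there is one more tool, called as name([rows], argument=value, ...), one row to a line, values as JSON. apply_moves: Moves the arm, as the interface text tells. Its arguments: {"type":"object","properties":{"targets":{"type":"array","items":{"type":"object","properties":{"travel":{"type":"array","items":{"type":"number"}},"roll":{"type":"number"},"jaw":{"type":"number"}}}}},"required":["targets"]}

```bash
ls; mkdir -p pics
python3 - <<'E'
from plant import ctrl
import cv2,numpy as np
np.set_printoptions(precision=4,suppress=True)
for n in("side","top"):
    cv2.imwrite(f"pics/{n}0.png",ctrl.snapshot(n)[...,::-1])
    c=ctrl.calibration(n);print(n,c["K"],c["extrinsics"])
print(ctrl.calibration("wrist"))
print(ctrl.get_obs())
E
```

```text
pics
side [[503.909    0.     323.7558]
 [  0.     503.909  245.5497]
 [  0.       0.       1.    ]] [[-0.9956  0.0642 -0.0684  0.6195]
 [ 0.0917  0.5138 -0.853   0.8247]
 [-0.0196 -0.8555 -0.5175  0.636 ]
 [ 0.      0.      0.      1.    ]]
top [[458.3838   0.     313.1938]
 [  0.     458.3838 235.7721]
 [  0.       0.       1.    ]] [[-0.0227 -0.9855  0.1683  0.3917]
 [-0.9996  0.0196 -0.0196  0.038 ]
 [ 0.016  -0.1687 -0.9855  1.0318]
 [ 0.      0.      0.      1.    ]]
{'K': array([[421.0087,   0.    , 312.795 ],
       [  0.    , 421.0087, 239.7556],
       [  0.    ,   0.    ,   1.    ]]), 'hand_eye': array([[ 0.001 , -0.9617, -0.274 ,  0.0724],
       [ 1.    ,  0.0011, -0.0001, -0.0013],
       [ 0.0004, -0.274 ,  0.9617, -0.1355],
       [ 0.    ,  0.    ,  0.    ,  1.    ]])}
{'clock': 0.1, 'joint_pos': array([-52.9933,  20.5873,   0.6395,  -0.0168, -70.1349, -16.5085]), 'qvel': array([ 0.1191, -0.1243,  0.0633,  0.0992, -0.0314, -0.0787]), 'tau': array([ -0.0016, -58.4164,  29.3751,   7.0155,   0.0101,  -0.    ]), 'tool_pos': array([ 0.2362, -0.6319,  0.2477]), 'orientation': array([ 179.9162,   -0.0083, -159.5075]), 'force': array([0.0395, 0.1566, 0.5903]), 'moment': array([ 0.0322, -0.0271, -0.0251]), 'gripper_force': 0.0, 'opening': 0.08728508037625808}
```

View pics/side0.png

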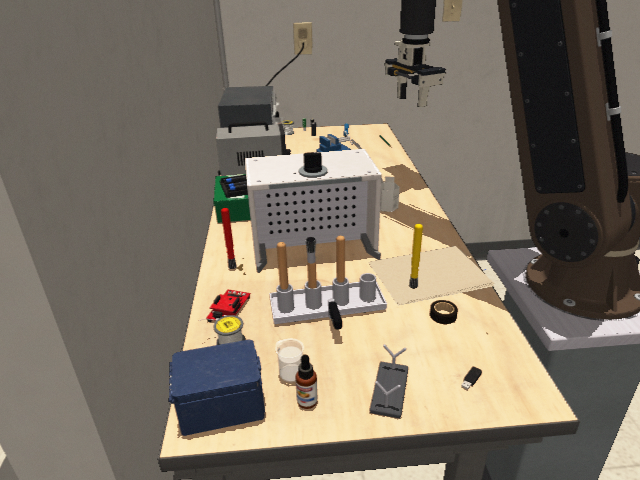

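View pics/top0.png

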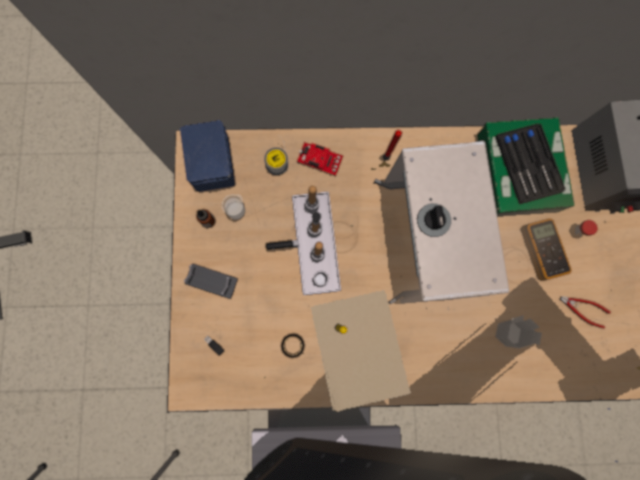

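The carrier's handle faces +y and the hood opens towards +y. In the top view, cup 1 (320,280) is empty, cups 2 (318,252) and 4 (312,200) hold brushes with brown handles up, so bristles down. Cup 3 (315,228) already has bristles up. The rest is at (211,281), the beaker at (234,208) and the bottle at (205,217).

```bash
cat > h.py <<'E'
from plant import ctrl
import cv2,numpy as np
from scipy.spatial.transform import Rotation as R
np.set_printoptions(precision=4,suppress=True)
def snap(n,save=None):
    o=ctrl.get_obs();im=ctrl.snapshot(n);c=ctrl.calibration(n)
    if "extrinsics" in c: T=c["extrinsics"]
    else:
        T=np.eye(4);T[:3,:3]=R.from_euler("xyz",o["orientation"],degrees=True).as_matrix();T[:3,3]=o["tool_pos"];T=T@c["hand_eye"]
    if save: cv2.imwrite(f"pics/{save}.png",im[...,::-1]);np.savez(f"pics/{save}.npz",K=c["K"],T=T)
    return im,c["K"],T
def cam(n):
    c=ctrl.calibration(n);return c["K"],c["extrinsics"]
def plane(K,T,uv,z):
    uv=np.atleast_2d(uv).astype(float);d=(T[:3,:3]@np.linalg.inv(K)@np.c_[uv,np.ones(len(uv))].T).T
    return T[:3,3]+d*((z-T[2,3])/d[:,2])[:,None]
def proj(K,T,P):
    P=np.atleast_2d(P);q=(P-T[:3,3])@T[:3,:3];p=q@K.T;return p[:,:2]/p[:,2:]
E
python3 - <<'E'
from h import *
K,T=cam("top")
for n,uv,z in[("cup1",(320,280),.059),("tray corners rim",[(293,198),(328,193),(339,290),(303,295)],.021),("handle",[(267,246),(297,243)],.052),
 ("hood roof",[(404,149),(483,143),(506,290),(424,300)],.205),("knob",(434,217),.24),("rest foot",[(190,264),(238,279),(233,298),(186,282)],.01),("beaker",(234,208),.06),("bottle",(205,216),.1),("yellow",(342,328),.15),("red",(396,133),.15),("mat",[(312,305),(382,291),(410,396),(334,411)],0)]:
  print(n,plane(K,T,uv,z)[:,:2].tolist() if 0 else plane(K,T,uv,z)[:,:2])
E
```

```text
cup1 [[0.4624 0.0064]]
tray corners rim [[ 0.6521  0.0617]
 [ 0.6623 -0.018 ]
 [ 0.4424 -0.036 ]
 [ 0.4333  0.0432]]
handle [[0.5386 0.1186]
 [0.5438 0.0539]]
hood roof [[ 0.6965 -0.1546]
 [ 0.7059 -0.3065]
 [ 0.4266 -0.3244]
 [ 0.412  -0.1746]]
knob [[ 0.5564 -0.1927]]
rest foot [[0.5078 0.2936]
 [0.4721 0.1868]
 [0.4305 0.1976]
 [0.468  0.3016]]
beaker [[0.6221 0.1889]]
bottle [[0.5968 0.2425]]
yellow [[ 0.3645 -0.0299]]
red [[ 0.7511 -0.1529]]
mat [[ 0.4116  0.0237]
 [ 0.4391 -0.134 ]
 [ 0.2123 -0.1839]
 [ 0.1857 -0.0185]]
```

apply_moves([
  {"travel": [0,0,-45],"roll": 4},
  {"travel": [0,0,-45],"roll": 4},
  {"travel": [0,0,-45],"roll": 4},
  {"travel": [0,0,-35],"roll": 3.7},
  {"travel": [-23,42,0]},
  {"travel": [-23,42,0]},
  {"travel": [-23,42,0]},
  {"travel": [-23,42,0]},
  {"travel": [-23,42,0]},
  {"travel": [-23,42,0]},
])

```text
validation failed for argument at $.ta...
```

apply_moves([
  {"travel": [-23,42,0]},
  {"travel": [-23,42,0]},
  {"travel": [-23,42,0]},
  {"travel": [-23,42,0]},
  {"travel": [-23,42,0]},
  {"travel": [-23,42,0]},
  {"travel": [-23,42,0]},
  {"travel": [-23,42,0]},
  {"travel": [-23,42,0]},
  {"travel": [0,0,0]},
])

```text
validation failed for argument at $.ta...
```

Run:
```python
from h import *
snap("wrist","w1");o=ctrl.get_obs();print(o["tool_pos"],o["orientation"],o["joint_pos"],o["clock"])
```

```text
[ 0.2363 -0.6319  0.2478] [ 179.928    -0.0066 -159.5027] [-52.9916  20.5811   0.6452  -0.015  -70.135  -16.506 ] 0.15
```

View pics/w1.png

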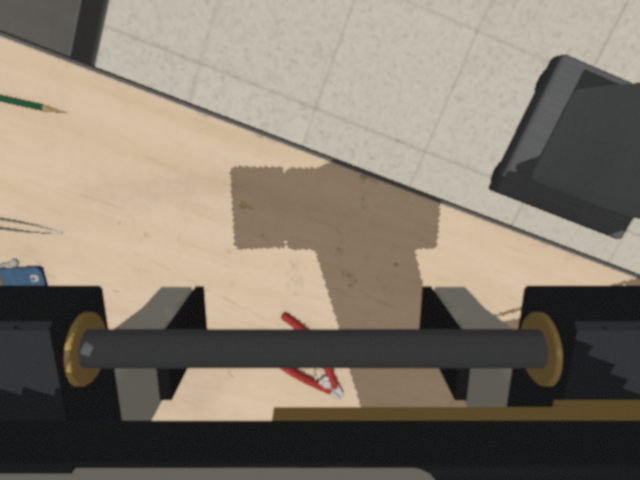

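The wrist view shows only bench tools. The fingers fill the image below row 285, so the usable view is on the +x side of the tool. The move call was refused because every key must be given, so I'll resend it with all of them.

apply_moves([
  {"travel": [0,0,-45],"roll": 4,"jaw": 87},
  {"travel": [0,0,-45],"roll": 4,"jaw": 87},
  {"travel": [0,0,-45],"roll": 4,"jaw": 87},
  {"travel": [0,0,-35],"roll": 3.7,"jaw": 87},
  {"travel": [-28,41,0],"roll": 0,"jaw": 87},
  {"travel": [-28,41,0],"roll": 0,"jaw": 87},
  {"travel": [-28,41,0],"roll": 0,"jaw": 87},
  {"travel": [-28,41,0],"roll": 0,"jaw": 87},
  {"travel": [-28,41,0],"roll": 0,"jaw": 87},
  {"travel": [-28,41,0],"roll": 0,"jaw": 87},
])

```text
clock: 1.15
tool_pos: [0.3836, -0.3711, 0.4185]
orientation: [180.0, 0.0, -175.2]
force: [0.7, 0.3, 0.4]
opening: 0.0867
gripper_force: 0.0
```

apply_moves([
  {"travel": [-28,41,0],"roll": 0,"jaw": 87},
  {"travel": [-28,41,0],"roll": 0,"jaw": 87},
  {"travel": [-28,41,0],"roll": 0,"jaw": 87},
  {"travel": [-28,41,0],"roll": 0,"jaw": 87},
  {"travel": [-28,41,0],"roll": 0,"jaw": 87},
  {"travel": [-28,41,0],"roll": 0,"jaw": 87},
  {"travel": [-28,41,0],"roll": 0,"jaw": 87},
  {"travel": [-28,41,0],"roll": 0,"jaw": 87},
  {"travel": [-28,41,0],"roll": 0,"jaw": 87},
  {"travel": [0,0,0],"roll": 0,"jaw": 87},
])

```text
clock: 2.15
tool_pos: [0.6053, 0.0205, 0.416]
orientation: [180.0, -0.2, -175.0]
force: [-0.5, -0.4, -0.4]
opening: 0.087
gripper_force: 0.0
```

Run:
```python
from h import *
snap("wrist","w2");o=ctrl.get_obs();print(o["tool_pos"],o["orientation"],o["joint_pos"],o["clock"])
```

```text
[0.6043 0.0185 0.4167] [-179.9841   -0.1683 -175.0134] [  20.2304   10.6507    8.5186   -0.0289  -88.0344 -105.2427] 2.2
```

View pics/w2.png

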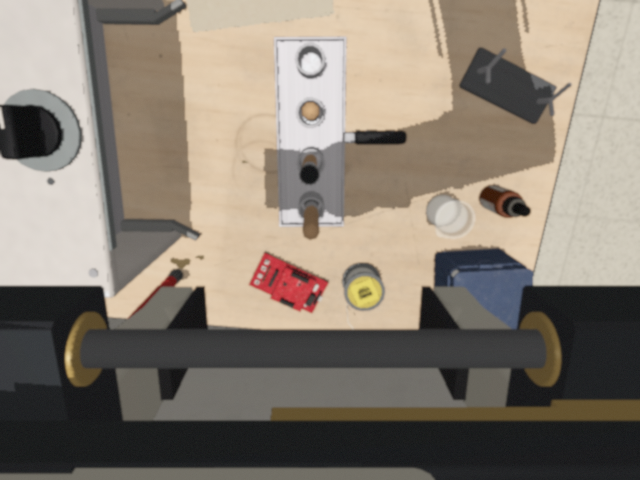

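The wrist view shows cup 1 empty at (311,62). There are brown handle tops at (311,112) and (311,225), and black bristles at (310,172). The handle runs from (345,137) to (405,136), and the rest's fork tips are near (495,60) and (555,95).

Run:
```python
from h import *
d=np.load("pics/w2.npz");K,T=d["K"],d["T"]
def p(n,uv,z): print(n,plane(K,T,uv,z)[:,:2])
im=cv2.imread("pics/w2.png")
p("cup1",(311,62),.059)
p("corners",[(276,39),(345,39),(342,223),(281,223)],.021)
p("tops cup2,3,4",[(311,111),(310,173),(311,229)],.161)
p("handle",[(347,137),(405,136)],.052)
g=cv2.cvtColor(im,cv2.COLOR_BGR2GRAY)
m=((g[40:130,450:565]<62)).astype(np.uint8)
m=cv2.morphologyEx(m,cv2.MORPH_OPEN,np.ones((5,5)))
c=max(cv2.findContours(m,0,2)[0],key=cv2.contourArea)
r=cv2.minAreaRect(c);b=cv2.boxPoints(r)+[450,40];print(r,b)
p("rest foot",b,.01);p("rest c",b.mean(0),.01)
p("fork tips",[(489,81),(503,53),(478,65),(545,107),(571,90),(537,83)],.059)
p("beaker",[(447,214)],.03);p("bottle top",(522,209),.1);p("bottle",(490,196),.03)
cv2.imwrite("pics/w2c.png",cv2.resize(im[30:240,260:600],None,fx=2.35,fy=2.35,interpolation=cv2.INTER_CUBIC))
```

```text
cup1 [[0.4725 0.0058]]
corners [[ 0.4468 -0.0372]
 [ 0.4397  0.0421]
 [ 0.6571  0.0621]
 [ 0.6641 -0.0166]]
tops cup2,3,4 [[0.5254 0.0109]
 [0.5801 0.0147]
 [0.6331 0.0203]]
handle [[0.548  0.0541]
 [0.5409 0.1206]]
((56.69999694824219, 45.59999465942383), (84.07614135742188, 42.48529052734375), 26.56505012512207) [[459.6  85.8]
 [478.6  47.8]
 [553.8  85.4]
 [534.8 123.4]]
rest foot [[0.4771 0.1868]
 [0.4332 0.2015]
 [0.4665 0.3004]
 [0.5122 0.2877]]
rest c [[0.4718 0.2436]]
fork tips [[0.4745 0.2024]
 [0.4451 0.2117]
 [0.4594 0.1871]
 [0.4958 0.2702]
 [0.4757 0.2945]
 [0.4718 0.2554]]
beaker [[0.6316 0.1924]]
bottle top [[0.6057 0.249 ]]
bottle [[0.6041 0.242 ]]
```

View pics/w2c.png

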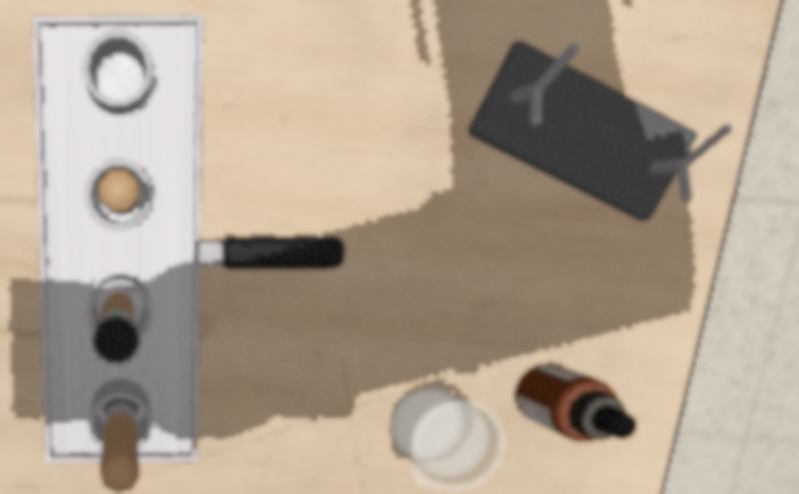

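apply_moves([
  {"travel": [40,0,0],"roll": 0,"jaw": 87},
  {"travel": [39,-1,0],"roll": 0,"jaw": 87},
  {"travel": [0,0,40],"roll": 0,"jaw": 87},
  {"travel": [0,0,45],"roll": 0,"jaw": 60},
  {"travel": [0,0,45],"roll": 0,"jaw": 60},
  {"travel": [0,0,45],"roll": 0,"jaw": 60},
  {"travel": [0,0,45],"roll": 0,"jaw": 60},
  {"travel": [0,0,40],"roll": 0,"jaw": 60},
  {"travel": [0,0,20],"roll": 0,"jaw": 60},
  {"travel": [0,0,0],"roll": 0,"jaw": 60},
])

```text
clock: 3.2
tool_pos: [0.5225, 0.0068, 0.1359]
orientation: [-179.9, -0.3, -175.3]
force: [0.3, 0.5, 1.7]
opening: 0.0602
gripper_force: 0.0
```

Run:
```python
from h import *
o=ctrl.get_obs();print(o["tool_pos"],o["orientation"],o["opening"],o["force"])
```

```text
[0.5225 0.0068 0.1359] [-179.9276   -0.3183 -175.2703] 0.06017615543839009 [0.2554 0.4555 1.6996]
```

apply_moves([
  {"travel": [-2,3,5],"roll": 0,"jaw": 60},
  {"travel": [0,0,0],"roll": 0,"jaw": 8},
  {"travel": [0,0,0],"roll": 0,"jaw": 8},
  {"travel": [0,0,0],"roll": 0,"jaw": 8},
  {"travel": [0,0,0],"roll": 0,"jaw": 8},
  {"travel": [0,0,0],"roll": 0,"jaw": 8},
  {"travel": [0,0,0],"roll": 0,"jaw": 8},
])

```text
clock: 3.9
tool_pos: [0.5266, 0.0113, 0.1337]
orientation: [180.0, 0.0, -175.2]
force: [-0.3, 0.7, -0.4]
opening: 0.0177
gripper_force: 0.2
```

apply_moves([
  {"travel": [0,0,-15],"roll": 0,"jaw": 8},
  {"travel": [0,0,-25],"roll": 0,"jaw": 8},
  {"travel": [0,0,-25],"roll": 0,"jaw": 8},
  {"travel": [0,0,-25],"roll": 0,"jaw": 8},
  {"travel": [0,0,0],"roll": 0,"jaw": 8},
])

```text
clock: 4.4
tool_pos: [0.5283, 0.0116, 0.2271]
orientation: [180.0, 0.3, -175.2]
force: [1.0, 0.3, -0.3]
opening: 0.0165
gripper_force: 30.0
```

Run:
```python
from h import *
o=ctrl.get_obs();print(o["tool_pos"],o["orientation"],o["opening"],o["force"],o["gripper_force"])
snap("wrist","w3");snap("side","s3")
cv2.imwrite("pics/c3.png",np.hstack([cv2.imread("pics/w3.png")[100:460,200:500],cv2.imread("pics/s3.png")[100:460,200:500]]))
```

```text
[0.5283 0.0116 0.2271] [ 179.9575    0.3314 -175.1667] 0.01651128752880976 [ 1.0478  0.2837 -0.3358] 29.99995265621692
```

View pics/c3.png

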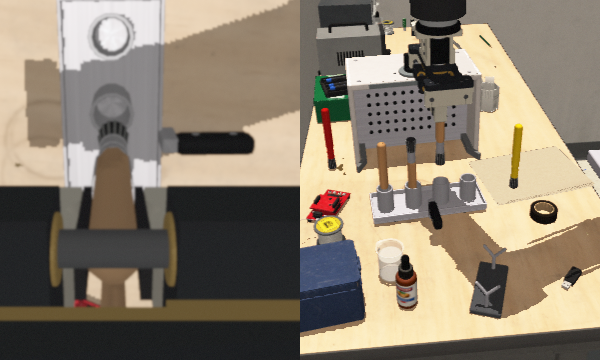

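The wrist view shows the brush hanging vertical, bristles down, between the pads. In the side view the carrier is undisturbed.

apply_moves([
  {"travel": [2,48,0],"roll": 0,"jaw": 8},
  {"travel": [2,48,0],"roll": 0,"jaw": 8},
  {"travel": [2,48,0],"roll": 0,"jaw": 8},
  {"travel": [2,48,0],"roll": 0,"jaw": 8},
  {"travel": [3,48,0],"roll": 0,"jaw": 8},
  {"travel": [3,48,0],"roll": 0,"jaw": 8},
  {"travel": [0,0,0],"roll": -8.3,"jaw": 8},
  {"travel": [0,0,0],"roll": -8.3,"jaw": 8},
  {"travel": [0,0,0],"roll": -8.3,"jaw": 8},
  {"travel": [0,0,0],"roll": -8.3,"jaw": 8},
])

```text
clock: 5.5
tool_pos: [0.4878, 0.2969, 0.2219]
orientation: [-180.0, -0.2, -141.6]
force: [-0.8, -1.0, 0.4]
opening: 0.0162
gripper_force: 30.0
```

apply_moves([
  {"travel": [0,0,0],"roll": -8.3,"jaw": 8},
  {"travel": [0,0,0],"roll": -8.3,"jaw": 8},
  {"travel": [0,0,0],"roll": -8.3,"jaw": 8},
  {"travel": [0,0,0],"roll": -8.3,"jaw": 8},
  {"travel": [0,0,0],"roll": 0,"jaw": 8},
  {"travel": [0,0,0],"roll": 0,"jaw": 8},
])

```text
clock: 6.1
tool_pos: [0.4881, 0.2968, 0.2226]
orientation: [180.0, -0.1, -109.1]
force: [0.1, 0.5, -0.7]
opening: 0.0164
gripper_force: 30.0
```

Run:
```python
from h import *
o=ctrl.get_obs();print(o["tool_pos"],o["orientation"],o["opening"],o["joint_pos"])
snap("wrist","w4");snap("side","s4")
```

```text
[0.4881 0.2968 0.2226] [ 179.956    -0.0853 -109.0502] 0.016403326180583475 [ 50.913   11.9726 -14.7749  -0.0136 -63.3477 -69.9572]
```

View pics/w4.png

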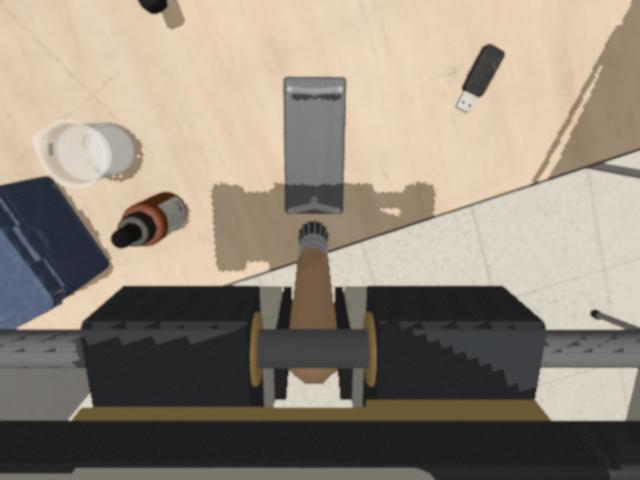

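The rest is square with the tool. Its foot spans columns 285–345 and rows 78–213, and the bristles hang at (314,233) just off its +y end, near the bench edge.

Run:
```python
from h import *
d=np.load("pics/w4.npz");K,T=d["K"],d["T"]
o=ctrl.get_obs();Rt=R.from_euler("xyz",o["orientation"],degrees=True).as_matrix()
def t(uv,z):
    P=plane(K,T,uv,z);return P,(P-o["tool_pos"])@Rt*1000
for n,uv,z in[("foot",[(285,78),(345,78),(343,213),(287,213)],.01),("forktips near",[(288,210),(342,210)],.059),("far",[(286,80),(344,80)],.059),("bottle",[(130,235)],.1),("bristle",(314,232),.1)]:
    P,q=t(uv,z);print(n,P[:,:2],q)
print(np.mean(t([(285,78),(345,78),(343,213),(287,213)],.01)[0],0))
```

```text
foot [[0.4759 0.1894]
 [0.4319 0.2046]
 [0.4662 0.3058]
 [0.5109 0.2904]] [[105.5646 -23.3136 213.1101]
 [105.568   23.2051 213.1285]
 [ -1.2921  23.745  213.0421]
 [ -1.2879 -23.5433 213.0234]]
forktips near [[0.5031 0.2795]
 [0.4661 0.2923]] [[ 11.5339 -19.724  164.0353]
 [ 11.5306  19.3815 164.0507]]
far [[0.4743 0.196 ]
 [0.4377 0.2086]] [[ 99.8827 -19.6432 164.1069]
 [ 99.8855  19.0442 164.1222]]
bottle [[0.5984 0.2548]] [[   3.9295 -117.8974  122.9903]]
bristle [[0.4873 0.291 ]] [[  5.8866  -1.0098 123.0381]]
[0.4712 0.2475 0.01  ]
```

apply_moves([
  {"travel": [-8,0,25],"roll": 0,"jaw": 8},
  {"travel": [0,0,30],"roll": 0,"jaw": 8},
  {"travel": [0,0,28],"roll": 0,"jaw": 8},
  {"travel": [6,0,0],"roll": 0,"jaw": 8},
  {"travel": [6,0,0],"roll": 0,"jaw": 8},
  {"travel": [12,0,0],"roll": 0,"jaw": 8},
  {"travel": [12,0,1],"roll": 0,"jaw": 8},
  {"travel": [12,0,3],"roll": 0,"jaw": 8},
  {"travel": [12,0,4],"roll": 0,"jaw": 8},
])

```text
clock: 7.1
tool_pos: [0.473, 0.2494, 0.1355]
orientation: [-179.9, 0.4, -108.8]
force: [-0.6, 5.9, -1.0]
opening: 0.0163
gripper_force: 30.0
```

Run:
```python
from h import *
o=ctrl.get_obs();print(o["tool_pos"],o["orientation"],o["opening"],o["force"],o["gripper_force"])
snap("wrist","w5");snap("side","s5")
cv2.imwrite("pics/c5.png",np.hstack([cv2.imread("pics/w5.png")[60:460,150:480],cv2.imread("pics/s5.png")[80:480,230:560]]))
```

```text
[0.473  0.2494 0.1355] [-179.8554    0.3658 -108.8099] 0.01634251650956799 [-0.5947  5.8577 -0.9925] 29.98581645078957
```

View pics/c5.png

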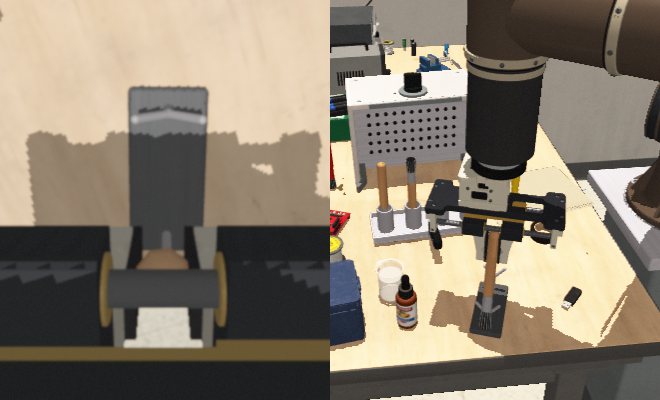

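The fork is tilting the brush in the grip: the bristles lag behind at the fork and the force is about 6 N. I'll continue the arc.

apply_moves([
  {"travel": [12,0,6],"roll": 0,"jaw": 8},
  {"travel": [11,0,8],"roll": 0,"jaw": 8},
  {"travel": [9,0,8],"roll": 0,"jaw": 8},
  {"travel": [9,0,9],"roll": 0,"jaw": 8},
  {"travel": [8,0,8],"roll": 0,"jaw": 8},
  {"travel": [8,0,7],"roll": 0,"jaw": 8},
  {"travel": [6,0,3],"roll": 0,"jaw": 8},
  {"travel": [0,0,0],"roll": 0,"jaw": 8},
])

```text
clock: 8.0
tool_pos: [0.4504, 0.1865, 0.0828]
orientation: [179.9, -0.2, -108.8]
force: [-0.3, -1.8, 2.4]
opening: 0.0163
gripper_force: 30.0
```

Run:
```python
from h import *
o=ctrl.get_obs();print(o["tool_pos"],o["orientation"],o["opening"],o["force"],o["gripper_force"])
snap("wrist","w6");snap("side","s6")
cv2.imwrite("pics/c6.png",np.hstack([cv2.imread("pics/w6.png")[60:460,150:480],cv2.imread("pics/s6.png")[80:480,230:560]]))
```

```text
[0.4504 0.1865 0.0828] [ 179.9262   -0.172  -108.8452] 0.01628397270678382 [-0.3257 -1.7842  2.4466] 29.992770105600357
```

View pics/c6.png

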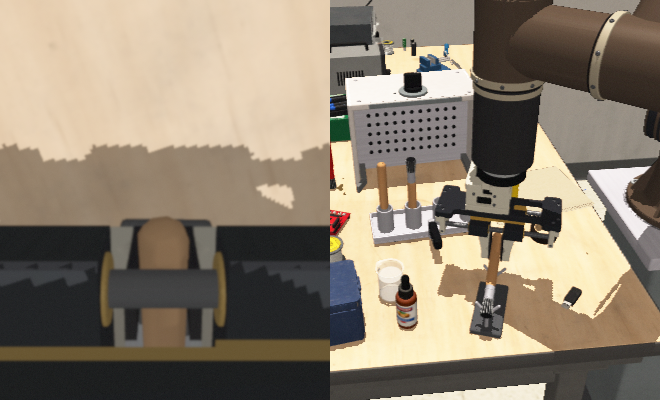

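The brush now slopes gently over the near fork with its handle in the grip. Lowering it level and releasing.

apply_moves([
  {"travel": [-2,0,8],"roll": 0,"jaw": 8},
  {"travel": [-2,0,8],"roll": 0,"jaw": 8},
  {"travel": [0,0,7],"roll": 0,"jaw": 8},
  {"travel": [0,0,5],"roll": 0,"jaw": 8},
  {"travel": [0,0,0],"roll": 0,"jaw": 8},
])

```text
clock: 8.6
tool_pos: [0.452, 0.1913, 0.0544]
orientation: [179.9, -0.1, -108.8]
force: [-1.7, -3.8, 1.8]
opening: 0.0162
gripper_force: 30.0
```

apply_moves([
  {"travel": [0,0,0],"roll": 0,"jaw": 25},
  {"travel": [0,0,0],"roll": 0,"jaw": 45},
  {"travel": [0,0,0],"roll": 0,"jaw": 60},
  {"travel": [0,0,0],"roll": 0,"jaw": 60},
  {"travel": [0,0,-30],"roll": 0,"jaw": 60},
  {"travel": [0,0,-40],"roll": 0,"jaw": 60},
  {"travel": [-40,0,-40],"roll": 0,"jaw": 60},
  {"travel": [-50,0,-10],"roll": 0,"jaw": 60},
  {"travel": [-35,0,0],"roll": 0,"jaw": 60},
  {"travel": [0,0,0],"roll": 0,"jaw": 60},
])

```text
clock: 9.6
tool_pos: [0.4928, 0.3091, 0.1713]
orientation: [-179.9, 0.1, -108.7]
force: [-0.4, -0.7, -1.0]
opening: 0.06
gripper_force: 0.0
```

Run:
```python
from h import *
o=ctrl.get_obs();print(o["tool_pos"],o["orientation"],o["opening"],o["force"],o["gripper_force"])
snap("wrist","w7");snap("side","s7")
cv2.imwrite("pics/c7.png",np.hstack([cv2.imread("pics/w7.png")[0:400,130:490],cv2.imread("pics/s7.png")[80:480,230:560]]))
```

```text
[0.4928 0.3091 0.1713] [-179.9207    0.1475 -108.678 ] 0.059984020826805456 [-0.4211 -0.7184 -0.9877] 0.0
```

View pics/c7.png

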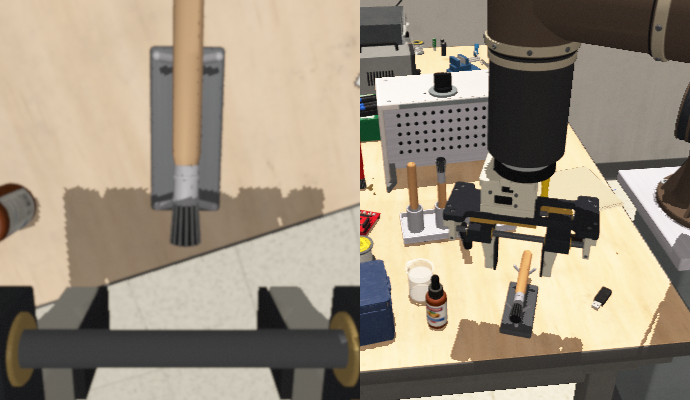

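The brush lies level in both forks. In the wrist image the handle–ferrule joint is at (316,166) and the bristle end at about (315,245).

Run:
```python
from h import *
d=np.load("pics/w7.npz");K,T=d["K"],d["T"]
o=ctrl.get_obs();Rt=R.from_euler("xyz",o["orientation"],degrees=True).as_matrix()
P=plane(K,T,[(316,166),(316,203),(315,245),(318,10)],.053);print(P,(P-o["tool_pos"])@Rt*1000, (P[:,:2]-[.4712,.2475])@[.321,.947])
```

```text
[[0.4779 0.2642 0.053 ]
 [0.485  0.2855 0.053 ]
 [0.4941 0.3107 0.053 ]
 [0.4503 0.1852 0.053 ]] [[ 43.3091  -0.9649 117.2926]
 [ 20.9002  -0.8652 117.2812]
 [ -5.9154  -1.375  117.2672]
 [127.0308  -0.2537 117.336 ]] [ 0.018   0.0404  0.0672 -0.0657]
```

apply_moves([
  {"travel": [39,-1,0],"roll": 0,"jaw": 60},
  {"travel": [0,0,40],"roll": 0,"jaw": 60},
  {"travel": [0,0,40],"roll": 0,"jaw": 60},
  {"travel": [0,0,26],"roll": 0,"jaw": 60},
  {"travel": [0,0,10],"roll": 0,"jaw": 60},
  {"travel": [0,0,0],"roll": 0,"jaw": 8},
  {"travel": [0,0,0],"roll": 0,"jaw": 8},
  {"travel": [0,0,0],"roll": 0,"jaw": 8},
  {"travel": [0,0,0],"roll": 0,"jaw": 8},
  {"travel": [0,0,0],"roll": 0,"jaw": 8},
])

```text
clock: 10.7
tool_pos: [0.4799, 0.2682, 0.0556]
orientation: [-180.0, 0.1, -108.8]
force: [-0.5, 0.9, -0.9]
opening: 0.0257
gripper_force: 0.0
```

apply_moves([
  {"travel": [0,0,0],"roll": 0,"jaw": 8},
  {"travel": [0,0,0],"roll": 0,"jaw": 8},
  {"travel": [0,0,0],"roll": 0,"jaw": 8},
])

```text
clock: 11.0
tool_pos: [0.4782, 0.2684, 0.0549]
orientation: [179.9, 0.0, -108.8]
force: [-11.1, 5.8, 6.3]
opening: 0.0146
gripper_force: 29.6
```

apply_moves([
  {"travel": [0,0,-20],"roll": 0,"jaw": 8},
  {"travel": [0,0,-40],"roll": 0,"jaw": 8},
  {"travel": [0,0,-45],"roll": -6,"jaw": 8},
  {"travel": [0,0,-45],"roll": -6,"jaw": 8},
  {"travel": [0,0,-45],"roll": -6,"jaw": 8},
  {"travel": [0,0,-45],"roll": -4.8,"jaw": 8},
  {"travel": [40,2.5,0],"roll": 0,"jaw": 8},
  {"travel": [45,3,0],"roll": 0,"jaw": 8},
  {"travel": [45,3,0],"roll": 0,"jaw": 8},
  {"travel": [45,3,0],"roll": 0,"jaw": 8},
])

```text
clock: 12.0
tool_pos: [0.4797, 0.0909, 0.295]
orientation: [-180.0, 0.0, -86.0]
force: [1.0, 0.3, -0.4]
opening: 0.0145
gripper_force: 29.7
```

apply_moves([
  {"travel": [45,3,0],"roll": 0,"jaw": 8},
  {"travel": [40,3,0],"roll": 0,"jaw": 8},
  {"travel": [0,0,0],"roll": 0,"jaw": 8},
  {"travel": [0,0,0],"roll": 0,"jaw": 8},
])

```text
clock: 12.4
tool_pos: [0.48, 0.0064, 0.2949]
orientation: [-180.0, 0.0, -86.1]
force: [0.4, 0.1, -0.5]
opening: 0.0147
gripper_force: 29.7
```

Run:
```python
from h import *
o=ctrl.get_obs();print(o["tool_pos"],o["orientation"],o["opening"],o["force"],o["gripper_force"],o["joint_pos"])
snap("wrist","w8");snap("side","s8")
a=cv2.imread("pics/s8.png")[60:420,230:470]
cv2.imwrite("pics/c8.png",np.hstack([cv2.imread("pics/w8.png")[0:360,90:640],a]))
```

```text
[0.48   0.0064 0.2949] [-179.9833    0.0165  -86.1374] 0.01465808873376989 [ 0.3507  0.1178 -0.5446] 29.705308277334552 [ 24.2986   0.1117 -18.6978  -0.0102 -71.1691 -20.4327]
```

View pics/c8.png

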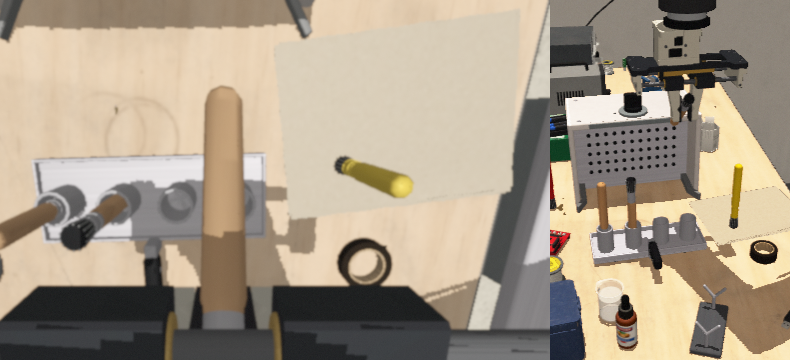

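The brush is held level with its handle pointing at the hood. The ends of the flared guides are at about (98,38) and (400,37), and the carrier is unmoved.

Run:
```python
from h import *
d=np.load("pics/w8.npz");K,T=d["K"],d["T"]
P=plane(K,T,[(98,38),(400,37)],.018);print(P,np.linalg.norm(P[0]-P[1]),P.mean(0),np.degrees(np.arctan2(*(P[0]-P[1])[[1,0]])))
print(plane(K,T,[(125,158),(355,152),(355,235),(135,242)],.021))
# side-view hood roof front edge corners at z=.205
K,T=cam("side");im=cv2.imread("pics/side0.png")
print(plane(K,T,[(247,181),(380,176)],.205), plane(K,T,[(247,158),(361,153)],.205))
cv2.imwrite("pics/hood.png",cv2.resize(im[140:280,235:410],None,fx=4,fy=4,interpolation=cv2.INTER_CUBIC))
```

```text
[[ 0.6839 -0.1253  0.018 ]
 [ 0.414  -0.1446  0.018 ]] 0.2706064455076157 [ 0.5489 -0.135   0.018 ] 4.08909613158225
[[ 0.6641 -0.0207  0.021 ]
 [ 0.4448 -0.0414  0.021 ]
 [ 0.4369  0.0403  0.021 ]
 [ 0.6585  0.0629  0.021 ]]
[[ 0.6993 -0.1682  0.205 ]
 [ 0.4173 -0.1558  0.205 ]] [[ 0.7044 -0.3018  0.205 ]
 [ 0.4363 -0.2957  0.205 ]]
```

View pics/hood.png

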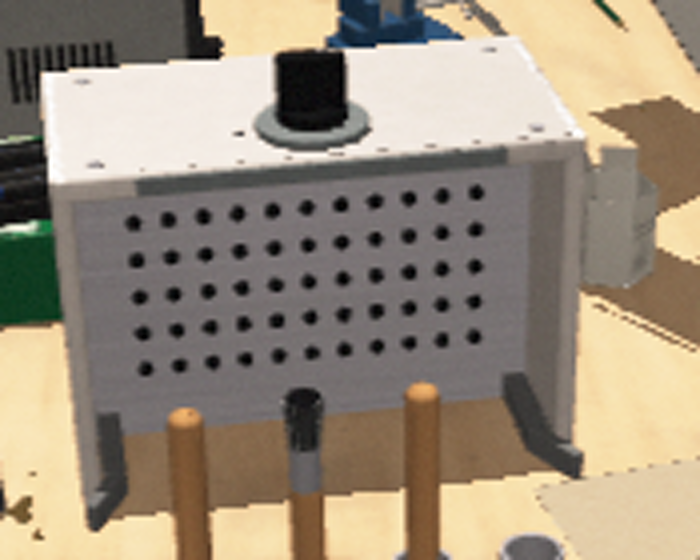

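The hood is open in front with a flat roof lip, as described. I'll lower the brush, put its handle end under the lip, then raise the gripper so the lip swings the handle down.

apply_moves([
  {"travel": [0,0,40],"roll": 0,"jaw": 8},
  {"travel": [0,0,45],"roll": 0,"jaw": 8},
  {"travel": [0,0,39],"roll": 0,"jaw": 8},
  {"travel": [30,0,0],"roll": 0,"jaw": 8},
  {"travel": [30,0,0],"roll": 0,"jaw": 8},
  {"travel": [30,0,0],"roll": 0,"jaw": 8},
  {"travel": [21,0,0],"roll": 0,"jaw": 8},
  {"travel": [0,0,0],"roll": 0,"jaw": 8},
])

```text
clock: 13.3
tool_pos: [0.4883, -0.1041, 0.1704]
orientation: [180.0, -0.0, -86.0]
force: [0.2, 0.1, -0.7]
opening: 0.0147
gripper_force: 29.7
```

apply_moves([
  {"travel": [0,0,-10],"roll": 0,"jaw": 8},
  {"travel": [0,0,-10],"roll": 0,"jaw": 8},
  {"travel": [0,0,-11],"roll": 0,"jaw": 8},
  {"travel": [2,0,-11],"roll": 0,"jaw": 8},
  {"travel": [3,0,-11],"roll": 0,"jaw": 8},
  {"travel": [6,0,-11],"roll": 0,"jaw": 8},
])

```text
clock: 13.9
tool_pos: [0.4884, -0.1139, 0.2352]
orientation: [180.0, 0.1, -86.0]
force: [0.6, 2.9, -7.2]
opening: 0.0149
gripper_force: 31.1
```

Run:
```python
from h import *
o=ctrl.get_obs();print(o["tool_pos"],o["orientation"],o["opening"],o["force"],o["gripper_force"])
snap("side","s9")
a=cv2.imread("pics/s9.png")[60:300,230:470]
cv2.imwrite("pics/c9.png",cv2.resize(a,None,fx=2,fy=2))
```

```text
[ 0.4884 -0.1139  0.2352] [179.9912   0.0832 -85.977 ] 0.014878353769946165 [ 0.5945  2.9154 -7.2468] 31.133978286943602
```

View pics/c9.png

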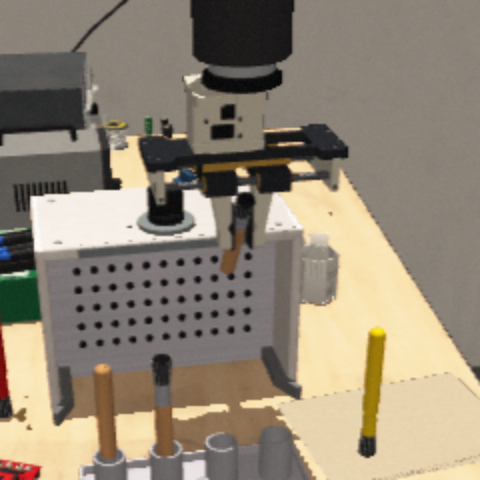

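The handle is swinging down under the lip as intended.

apply_moves([
  {"travel": [8,0,-11],"roll": 0,"jaw": 8},
  {"travel": [7,0,-8],"roll": 0,"jaw": 8},
  {"travel": [8,0,-7],"roll": 0,"jaw": 8},
  {"travel": [8,0,-4],"roll": 0,"jaw": 8},
  {"travel": [6,0,-2],"roll": 0,"jaw": 8},
  {"travel": [6,0,-1],"roll": 0,"jaw": 8},
  {"travel": [3,0,0],"roll": 0,"jaw": 8},
  {"travel": [0,0,0],"roll": 0,"jaw": 8},
])

```text
clock: 14.75
tool_pos: [0.4923, -0.1612, 0.2681]
orientation: [-180.0, -0.0, -86.0]
force: [-0.4, 1.9, 1.4]
opening: 0.0122
gripper_force: 29.5
```

Run:
```python
from h import *
o=ctrl.get_obs();print(o["tool_pos"],o["orientation"],o["opening"],o["force"],o["gripper_force"])
snap("side","s10")
```

```text
[ 0.4923 -0.1612  0.2681] [-179.9635   -0.0496  -86.0277] 0.012216133005376942 [-0.3934  1.8833  1.3746] 29.471971434541047
```

apply_moves([
  {"travel": [-15,0,0],"roll": 0,"jaw": 8},
  {"travel": [-25,0,0],"roll": 0,"jaw": 8},
  {"travel": [-20,0,0],"roll": 0,"jaw": 8},
  {"travel": [0,0,0],"roll": 0,"jaw": 8},
])

```text
clock: 15.2
tool_pos: [0.4878, -0.0992, 0.268]
orientation: [-180.0, -0.0, -85.9]
force: [-0.1, -0.2, 0.0]
opening: 0.0123
gripper_force: 29.3
```

Run:
```python
from h import *
o=ctrl.get_obs();print(o["tool_pos"],o["orientation"],o["opening"],o["force"],o["gripper_force"])
snap("wrist","w11");snap("side","s11")
a=cv2.imread("pics/s11.png")[80:320,260:440]
cv2.imwrite("pics/c11.png",np.hstack([cv2.resize(cv2.imread("pics/w11.png")[80:440,170:450],(373,480)),cv2.resize(a,None,fx=2,fy=2)]))
```

```text
[ 0.4878 -0.0992  0.268 ] [-179.9677   -0.024   -85.8869] 0.012255155489662784 [-0.1088 -0.1642  0.0419] 29.2839147686027
```

View pics/c11.png

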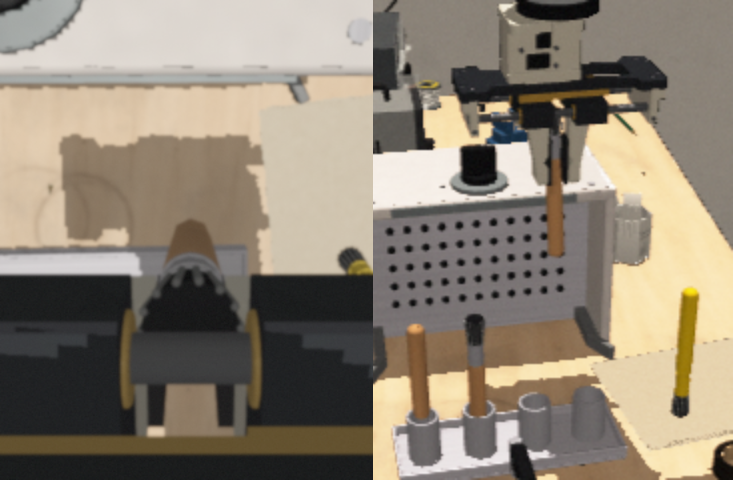

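Run:
```python
from h import *
d=np.load("pics/w11.npz");K,T=d["K"],d["T"]
o=ctrl.get_obs();Rt=R.from_euler("xyz",o["orientation"],degrees=True).as_matrix()
P=plane(K,T,[(312,246)],o["tool_pos"][2]-.112);print(P,(P-o["tool_pos"])@Rt*1000)
K,T=cam("side")
# side image: bottom of handle pixel
uv=np.array([260+(556-373)/2,80+256/2]);print(uv)
# intersect with vertical plane x=tool x side: find z assuming y = tool y
ray=T[:3,:3]@np.linalg.inv(K)@np.r_[uv,1];k=(o["tool_pos"][1]-T[1,3])/ray[1];print(T[:3,3]+ray*k)
d=np.load("pics/w8.npz");K,T=d["K"],d["T"]
# carrier pose from w8 corners
```

```text
[[ 0.4901 -0.0994  0.1559]] [[ -0.8724  -2.1826 112.0003]]
[351.5 208. ]
[ 0.4859 -0.1004  0.1612]
```

The brush is vertical, handle down, bristles between the fingers; its lower end is within 2 mm of the tool axis. Backing off over the carrier to view cup 1 closely.

apply_moves([
  {"travel": [-47,1,0],"roll": 0,"jaw": 8},
  {"travel": [-47,1,0],"roll": 0,"jaw": 8},
  {"travel": [-47,1,0],"roll": 0,"jaw": 8},
  {"travel": [-47,1,0],"roll": 0,"jaw": 8},
  {"travel": [0,0,0],"roll": 0,"jaw": 8},
  {"travel": [0,0,0],"roll": 0,"jaw": 8},
])

```text
clock: 15.9
tool_pos: [0.4708, 0.0873, 0.2677]
orientation: [180.0, -0.0, -85.9]
force: [0.2, -0.1, -0.7]
opening: 0.0122
gripper_force: 27.4
```

Run:
```python
from h import *
o=ctrl.get_obs();print(o["tool_pos"],o["orientation"],o["opening"])
im,K,T=snap("wrist","w12")
g=cv2.cvtColor(im,cv2.COLOR_RGB2GRAY)
for c,w in((.470,.0055),(.5255,.0105)):
    print("pred",proj(K,T,[c,w,.059]))
cs=cv2.HoughCircles(cv2.medianBlur(g[:280],3),cv2.HOUGH_GRADIENT,1,25,param1=80,param2=18,minRadius=12,maxRadius=30)
if cs is not None:
    for c in cs[0][:8]: print(c,plane(K,T,c[:2],.059)[0], c[2]*2/K[0,0]*(T[2,3]-.059))
```

```text
[0.4708 0.0873 0.2677] [179.9926  -0.0301 -85.866 ] 0.01221081395112694
pred [[323.5853 111.1368]]
pred [[252.3963 112.3797]]
[464.5 191.5  27.1] [0.3492 0.0601 0.059 ] 0.044318150284275735
[253.5 110.5  21.8] [0.5247 0.009  0.059 ] 0.03565076120979556
[ 30.5 193.5  29.4] [0.7057 0.0879 0.059 ] 0.0480794680114691
[326.5 110.5  19.6] [0.4678 0.0049 0.059 ] 0.03205297971404412
[183.5 113.5  19.9] [0.5793 0.0153 0.059 ] 0.03254358528917572
[  4.5 197.5  28.2] [0.7275 0.0928 0.059 ] 0.046117042591748536
[ 28.5 110.5  13.4] [0.7001 0.0219 0.059 ] 0.02191377079497498
```

View pics/w12.png

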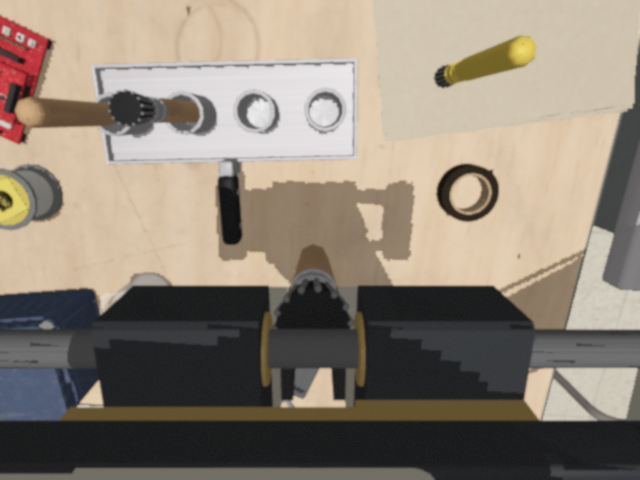

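Cups 1 and 2 are empty, with centres at (326,110) and (253,110); the detected diameter of 32 mm fits. Moving over cup 1 and turning the gripper so its jaws close across the row.

apply_moves([
  {"travel": [40,5,0],"roll": 0,"jaw": 8},
  {"travel": [40,4,0],"roll": 0,"jaw": 8},
  {"travel": [0,0,0],"roll": 8.1,"jaw": 8},
  {"travel": [0,0,0],"roll": 8.1,"jaw": 8},
  {"travel": [0,0,0],"roll": 8.1,"jaw": 8},
  {"travel": [0,0,0],"roll": 8.1,"jaw": 8},
  {"travel": [0,0,0],"roll": 8.1,"jaw": 8},
  {"travel": [0,0,0],"roll": 8.1,"jaw": 8},
  {"travel": [0,0,0],"roll": 8.1,"jaw": 8},
  {"travel": [0,0,0],"roll": 8.1,"jaw": 8},
])

```text
clock: 16.95
tool_pos: [0.4672, 0.0044, 0.2677]
orientation: [-180.0, -0.0, -151.3]
force: [-0.3, -0.5, -0.5]
opening: 0.0125
gripper_force: 27.4
```

apply_moves([
  {"travel": [0,0,0],"roll": 8.1,"jaw": 8},
  {"travel": [0,0,0],"roll": 8.1,"jaw": 8},
  {"travel": [0,0,0],"roll": 8.1,"jaw": 8},
  {"travel": [0,0,30],"roll": 0,"jaw": 8},
  {"travel": [0,0,30],"roll": 0,"jaw": 8},
  {"travel": [0,0,20],"roll": 0,"jaw": 8},
  {"travel": [0,0,0],"roll": 0,"jaw": 8},
  {"travel": [0,0,0],"roll": 0,"jaw": 8},
])

```text
clock: 17.75
tool_pos: [0.4676, 0.0051, 0.1882]
orientation: [-180.0, -0.0, -175.2]
force: [0.2, 0.0, 0.5]
opening: 0.0122
gripper_force: 27.4
```

Run:
```python
from h import *
o=ctrl.get_obs();print(o["tool_pos"],o["orientation"],o["opening"],o["force"])
snap("side","s13");snap("wrist","w13")
a=cv2.imread("pics/s13.png")[140:340,260:440]
cv2.imwrite("pics/c13.png",np.hstack([cv2.resize(cv2.imread("pics/w13.png")[130:430,220:420],(400,600)),cv2.resize(a,(400,444)) if 0 else cv2.resize(a[:,20:153],(400,600))]))
```

```text
[0.4676 0.0051 0.1882] [-179.9602   -0.0139 -175.1878] 0.012222099570025943 [0.189  0.0246 0.4736]
```

View pics/c13.png

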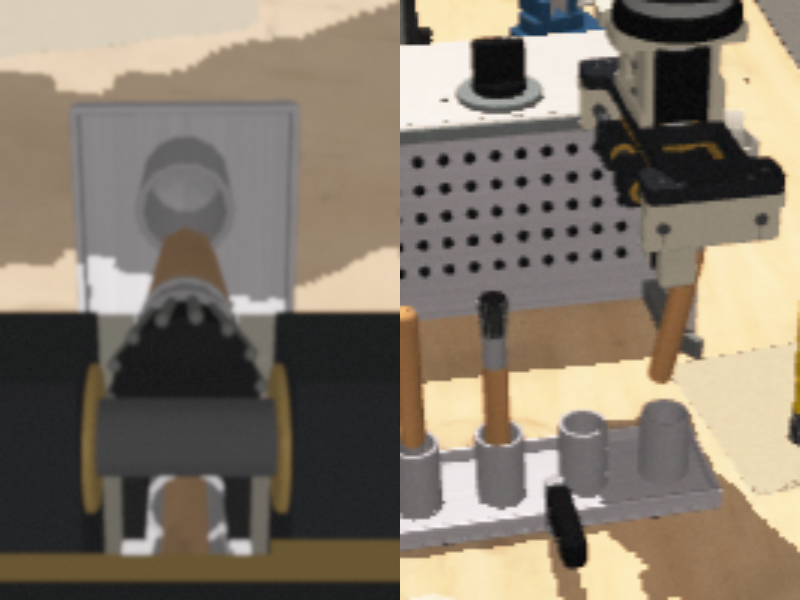

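In the side view the handle end leans somewhat towards +x, meaning over-rotated, so I'll measure it before inserting.

Run:
```python
from h import *
K,T=cam("side")
def at(uv,y):
    ray=T[:3,:3]@np.linalg.inv(K)@np.r_[uv,1];return T[:3,3]+ray*((y-T[1,3])/ray[1])
im=cv2.imread("pics/s13.png");h=cv2.cvtColor(im,cv2.COLOR_BGR2HSV)
m=cv2.inRange(h,(5,90,60),(20,255,230))[200:280,355:400]
for r in range(0,80,8):
    x=np.where(m[r])[0]
    if len(x)>3: print(r+200,x.min()+355,x.max()+355,at([x.mean()+355,r+200],.005))
print([proj(K,T,[.4676,.005,z])for z in(.08,.12,.16)])
```

```text
240 355 376 [0.4721 0.005  0.145 ]
248 355 374 [0.475  0.005  0.1273]
256 355 372 [0.4766 0.005  0.1091]
264 362 370 [0.4712 0.005  0.0901]
[array([[367.6709, 268.1293]]), array([[368.1969, 250.9505]]), array([[368.7457, 233.0276]])]
```

Run:
```python
from h import *
d=np.load("pics/w13.npz");K,T=d["K"],d["T"]
o=ctrl.get_obs();Rt=R.from_euler("xyz",o["orientation"],degrees=True).as_matrix()
def tl(uv,tz):
    return ((plane(K,T,[uv],o["tool_pos"][2]-tz)-o["tool_pos"])@Rt*1000)[0]
for tz in(-38,-30,-20,-13): print("black upper edge",tl((312,282),tz),tl((312,272),tz))
for tz in(100,112): print("tip far edge",tl((312,246),tz))
cv2.imwrite("pics/w13c.png",cv2.resize(cv2.imread("pics/w13.png")[225:405,250:375],None,fx=4.4,fy=3.3,interpolation=cv2.INTER_CUBIC))
```

```text
black upper edge [ 15075.5688     92.6703 -38029.4909] [ 14051.1495     92.851  -38027.4905]
black upper edge [ 11905.6879     72.8515 -30023.29  ] [ 11097.7061     72.994  -30021.7123]
black upper edge [  7943.3368     48.0781 -20015.5389] [  7405.9018     48.1729 -20014.4895]
black upper edge [  5169.6911     30.7366 -13010.1131] [  4821.6388     30.798  -13009.4335]
tip far edge [-30025.2566   -250.8929 100058.7689]
tip far edge [-33632.076    -280.8235 112065.8285]
```

View pics/w13c.png

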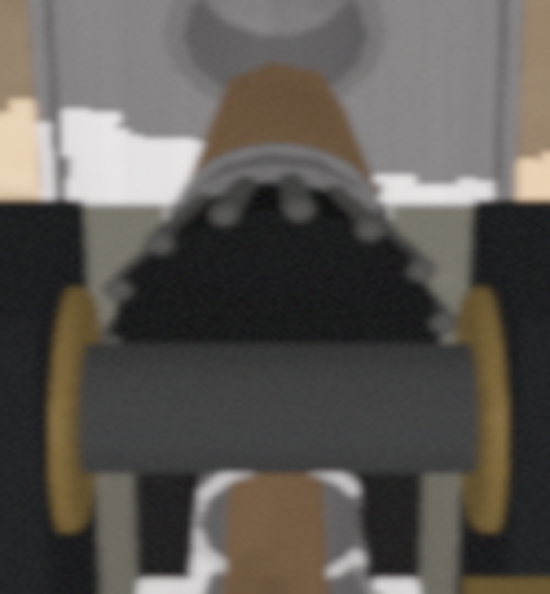

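Run:
```python
from h import *
d=np.load("pics/w13.npz");K,T=d["K"],d["T"]
o=ctrl.get_obs();Rt=R.from_euler("xyz",o["orientation"],degrees=True).as_matrix()
def tl(uv,tz): return ((plane(K,T,[uv],o["tool_pos"][2]-tz/1000)-o["tool_pos"])@Rt*1000)[0]
for tz in(-38,-30,-20,-13): print("black edge",tl((312,282),tz),"ring",tl((312,270),tz))
for tz in(100,112): print("tip far edge",tl((312,246),tz))
print("cup1 far/near rim outer",plane(K,T,[(313,206.5),(313,254)],.059), "pred",proj(K,T,[[.468,.005,.059],[.468,.005,.011]]))
```

```text
black edge [ 33.6916  -1.3747 -38.0661] ring [ 36.8439  -1.3753 -38.0723]
black edge [ 30.5217  -1.3945 -30.0599] ring [ 33.9333  -1.3951 -30.0666]
black edge [ 26.5593  -1.4193 -20.0522] ring [ 30.2952  -1.42   -20.0595]
black edge [ 23.7857  -1.4366 -13.0468] ring [ 27.7485  -1.4373 -13.0545]
tip far edge [ 1.5149 -1.7206 99.9969]
tip far edge [ -2.0919  -1.7505 112.0039]
cup1 far/near rim outer [[0.4496 0.0032 0.059 ]
 [0.4815 0.0059 0.059 ]] pred [[313.3834 234.2605]
 [313.3321 217.72  ]]
```

The brush leans about 13°: its lower end is about 10 mm to −x of the tool and its bristles about 24 mm to +x. That still fits the cup, so I'll shift 6 mm and insert it.

apply_moves([
  {"travel": [6,1,0],"roll": 0,"jaw": 8},
  {"travel": [0,0,10],"roll": 0,"jaw": 8},
  {"travel": [0,0,10],"roll": 0,"jaw": 8},
  {"travel": [0,0,10],"roll": 0,"jaw": 8},
  {"travel": [0,0,0],"roll": 0,"jaw": 8},
])

```text
clock: 18.35
tool_pos: [0.4601, 0.0065, 0.1559]
orientation: [-180.0, -0.2, -175.1]
force: [0.7, 0.1, -0.8]
opening: 0.0125
gripper_force: 27.4
```

Run:
```python
from h import *
o=ctrl.get_obs();print(o["tool_pos"],o["opening"],o["force"],o["gripper_force"])
snap("side","s14");snap("wrist","w14")
a=cv2.imread("pics/s14.png")[140:340,280:413]
cv2.imwrite("pics/c14.png",np.hstack([cv2.resize(cv2.imread("pics/w14.png")[130:430,220:420],(400,600)),cv2.resize(a,(400,600))]))
```

```text
[0.4601 0.0065 0.1559] 0.0125183764097875 [ 0.7047  0.0956 -0.8145] 27.435456225211965
```

View pics/c14.png

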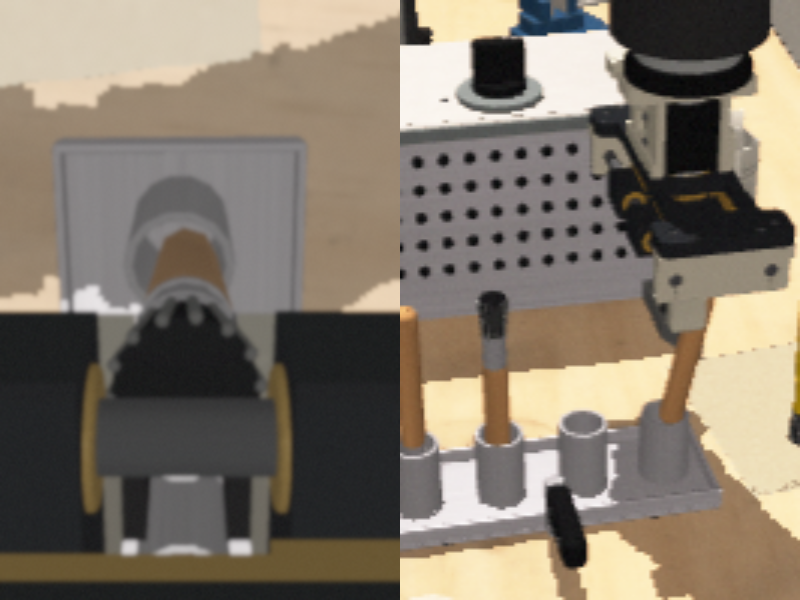

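I've viewed more pictures than the 14 allowed (18), so from here I work on numbers only. The brush tip is in cup 1, so I'll lower the rest.

apply_moves([
  {"travel": [0,0,8],"roll": 0,"jaw": 8},
  {"travel": [0,0,8],"roll": 0,"jaw": 8},
  {"travel": [0,0,8],"roll": 0,"jaw": 8},
  {"travel": [0,0,4],"roll": 0,"jaw": 8},
  {"travel": [0,0,0],"roll": 0,"jaw": 8},
])

```text
clock: 18.95
tool_pos: [0.461, 0.0067, 0.129]
orientation: [-180.0, -0.1, -175.1]
force: [1.3, -0.7, -1.6]
opening: 0.0125
gripper_force: 27.6
```

apply_moves([
  {"travel": [0,0,4],"roll": 0,"jaw": 8},
  {"travel": [0,0,3],"roll": 0,"jaw": 8},
  {"travel": [0,0,0],"roll": 0,"jaw": 8},
])

```text
clock: 19.25
tool_pos: [0.4619, 0.007, 0.1229]
orientation: [180.0, 0.1, -175.1]
force: [3.1, -0.4, -1.1]
opening: 0.0124
gripper_force: 28.0
```

apply_moves([
  {"travel": [0,0,0],"roll": 0,"jaw": 20},
  {"travel": [0,0,0],"roll": 0,"jaw": 30},
  {"travel": [0,0,0],"roll": 0,"jaw": 45},
  {"travel": [0,0,0],"roll": 0,"jaw": 60},
  {"travel": [0,0,-20],"roll": 0,"jaw": 60},
  {"travel": [0,0,-40],"roll": 0,"jaw": 60},
  {"travel": [0,0,-50],"roll": 0,"jaw": 60},
  {"travel": [-40,0,-50],"roll": 0,"jaw": 60},
  {"travel": [-50,0,-50],"roll": 0,"jaw": 60},
  {"travel": [-40,0,-50],"roll": 0,"jaw": 60},
])

```text
clock: 20.25
tool_pos: [0.5592, 0.0152, 0.3478]
orientation: [180.0, 0.0, -175.1]
force: [0.7, 0.6, -0.0]
opening: 0.0601
gripper_force: 0.0
```

```bash
cat >> h.py <<'E'
def sideat(uv,y):
    K,T=cam("side");ray=T[:3,:3]@np.linalg.inv(K)@np.r_[uv,1];return T[:3,3]+ray*((y-T[1,3])/ray[1])
def blobs(m,amin,off=(0,0)):
    n,l,s,c=cv2.connectedComponentsWithStats(m);return [(s[i],c[i]+off,l==i) for i in range(1,n) if s[i,4]>amin]
def brown(im): return cv2.inRange(cv2.cvtColor(im,cv2.COLOR_RGB2HSV),(5,90,60),(20,255,230))
def dark(im): return (im.max(2)<45).astype(np.uint8)
E
python3 - <<'E'
from h import *
o=ctrl.get_obs();print(o["tool_pos"],o["orientation"],o["clock"])
im,K,T=snap("side","s15")
# expected pixel columns of each cup brush, and colour profile up its axis
for c,(x,y) in {1:(.468,.005),2:(.5245,.0095),3:(.5795,.0155),4:(.635,.02)}.items():
    print(c)
    for z in (.05,.07,.09,.11,.13,.145,.155,.165):
        u,v=proj(K,T,[x,y,z])[0].round().astype(int);print("  ",z,(u,v),im[v-1:v+2,u-1:u+2].reshape(-1,3).mean(0).round().astype(int))
E
```

```text
[0.5592 0.0152 0.3478] [ 179.97      0.0059 -175.0882] 20.25
1
   0.05 (np.int64(367), np.int64(281)) [146 122 104]
   0.07 (np.int64(367), np.int64(272)) [200 167 128]
   0.09 (np.int64(368), np.int64(264)) [242 217 169]
   0.11 (np.int64(368), np.int64(255)) [138 110  82]
   0.13 (np.int64(368), np.int64(247)) [63 61 59]
   0.145 (np.int64(368), np.int64(240)) [67 65 63]
   0.155 (np.int64(368), np.int64(235)) [100  92  86]
   0.165 (np.int64(369), np.int64(231)) [106  97  91]
2
   0.05 (np.int64(339), np.int64(284)) [107 102 102]
   0.07 (np.int64(339), np.int64(276)) [191 171 144]
   0.09 (np.int64(339), np.int64(267)) [249 231 185]
   0.11 (np.int64(339), np.int64(258)) [143 114  86]
   0.13 (np.int64(339), np.int64(250)) [142 114  84]
   0.145 (np.int64(339), np.int64(243)) [138 110  83]
   0.155 (np.int64(339), np.int64(238)) [122 116 117]
   0.165 (np.int64(339), np.int64(234)) [123 117 117]
3
   0.05 (np.int64(312), np.int64(287)) [119  87  59]
   0.07 (np.int64(312), np.int64(279)) [127  88  54]
   0.09 (np.int64(311), np.int64(271)) [126  88  54]
   0.11 (np.int64(311), np.int64(262)) [109  99  95]
   0.13 (np.int64(311), np.int64(253)) [82 78 78]
   0.145 (np.int64(311), np.int64(246)) [35 34 33]
   0.155 (np.int64(310), np.int64(242)) [26 26 25]
   0.165 (np.int64(310), np.int64(237)) [52 49 50]
4
   0.05 (np.int64(284), np.int64(291)) [135 130 130]
   0.07 (np.int64(283), np.int64(282)) [135  94  58]
   0.09 (np.int64(283), np.int64(274)) [130  91  55]
   0.11 (np.int64(282), np.int64(265)) [130  90  55]
   0.13 (np.int64(282), np.int64(256)) [127  87  53]
   0.145 (np.int64(281), np.int64(250)) [127  88  55]
   0.155 (np.int64(281), np.int64(245)) [209 152  93]
   0.165 (np.int64(280), np.int64(240)) [123 116 116]
```

Run:
```python
from h import *
im=cv2.imread("pics/s15.png")[...,::-1]
b=brown(im)
for v in range(222,286,6):
    row=im[v,350:396:3].sum(1)//3
    x=np.where(b[v,350:400])[0]+350
    print(v,row, (x.min(),x.max()) if len(x) else None)
K,T=snap("wrist","w15")[1:]
w=cv2.imread("pics/w15.png")[...,::-1]
print("wrist pred cup1..4 at top z .161",proj(K,T,[[.468,.005,.161],[.468,.005,.059],[.5245,.0095,.059],[.635,.02,.161]]))
for s,c,_ in blobs(dark(w[:280]),60): print("dark",s,c.round(),plane(K,T,c,.155)[0])
for s,c,_ in blobs(brown(w[:280]),60): print("brown",s,c.round())
```

```text
222 [122  67 121 120 122 121  98  99 101 135 211 222 221 219 219 224] None
228 [121 120 121 116 117 120  96  97 107 129 205 218 223 220 218 221] (np.int64(379), np.int64(379))
234 [119 118 120 121  60  60  96  98 114  70  25  23  50 219 220 222] None
240 [104 102 106 108  49  58  60  99 119  54  43  34 203 222 217 218] (np.int64(351), np.int64(360))
246 [107 107 112 115 116  48  59  64 112  81  50 163 220 220 220 214] (np.int64(350), np.int64(383))
252 [105 108 111 109 115 113  58  60 121 101  94 219 218 218 220 216] (np.int64(350), np.int64(365))
258 [108 108 110 113 112 111 217 162 117  96 172 218 170 205 204 206] (np.int64(350), np.int64(380))
264 [219 216 218 221 218 217 221  98 101  83 206 203 207 206 207 207] (np.int64(369), np.int64(377))
270 [220 219 215 218 220 216 133 105  92 188 207 208 206 204 207 206] (np.int64(368), np.int64(376))
276 [219 221 216 211 107 104 100  95  79 220 206 204 205 207 205 209] (np.int64(366), np.int64(374))
282 [195 224 242 156  95 105 129 112  99 226 222 194 205 207 205 207] None
wrist pred cup1..4 at top z .161 [[311.8571  80.3435]
 [312.2585  88.8437]
 [311.8239 148.8957]
 [312.3932 292.3808]]
dark [  0 169  21  52 691] [  8. 197.] [ 0.5765 -0.2308  0.155 ]
dark [362 168  56  14 751] [389. 175.] [0.5318 0.072  0.155 ]
dark [302 217  19  23 319] [311. 229.] [0.582 0.014 0.155]
dark [526 241  17  18 118] [532. 248.] [0.5817 0.1982 0.155 ]
dark [537 249  20  15 196] [546. 256.] [0.588  0.2121 0.155 ]
brown [306  75  16  28 342] [313.  88.]
brown [304 193  15  18 202] [311. 201.]
brown [497 224  51  38 686] [519. 240.]
brown [305 251  16  29 384] [312. 267.]
```

The brush in cup 1 stands bristles up, leaning as far as the cup allows. Now the brush in cup 4.

apply_moves([
  {"travel": [-38,-1,0],"roll": 0,"jaw": 60},
  {"travel": [-37,-1,0],"roll": 0,"jaw": 60},
  {"travel": [0,0,45],"roll": 0,"jaw": 60},
  {"travel": [0,0,45],"roll": 0,"jaw": 60},
  {"travel": [0,0,45],"roll": 0,"jaw": 60},
  {"travel": [0,0,45],"roll": 0,"jaw": 60},
  {"travel": [0,0,34],"roll": 0,"jaw": 60},
  {"travel": [0,0,0],"roll": 0,"jaw": 8},
  {"travel": [0,0,0],"roll": 0,"jaw": 8},
  {"travel": [0,0,0],"roll": 0,"jaw": 8},
])

```text
clock: 21.35
tool_pos: [0.6349, 0.0199, 0.1346]
orientation: [180.0, 0.2, -175.1]
force: [0.1, -0.5, -1.1]
opening: 0.0418
gripper_force: 0.0
```

apply_moves([
  {"travel": [0,0,0],"roll": 0,"jaw": 8},
  {"travel": [0,0,0],"roll": 0,"jaw": 8},
  {"travel": [0,0,0],"roll": 0,"jaw": 8},
  {"travel": [0,0,0],"roll": 0,"jaw": 8},
  {"travel": [0,0,0],"roll": 0,"jaw": 8},
])

```text
clock: 21.85
tool_pos: [0.6341, 0.0196, 0.1332]
orientation: [-180.0, 0.1, -175.1]
force: [-0.8, 0.1, 5.4]
opening: 0.0166
gripper_force: 30.0
```

apply_moves([
  {"travel": [0,0,-15],"roll": 0,"jaw": 8},
  {"travel": [0,0,-30],"roll": 0,"jaw": 8},
  {"travel": [0,0,-35],"roll": 0,"jaw": 8},
  {"travel": [0,0,-30],"roll": 0,"jaw": 8},
  {"travel": [12,46,0],"roll": 0,"jaw": 8},
  {"travel": [18,45,0],"roll": 0,"jaw": 8},
  {"travel": [18,42,0],"roll": 0,"jaw": 8},
  {"travel": [18,42,0],"roll": 0,"jaw": 8},
  {"travel": [18,42,0],"roll": 0,"jaw": 8},
  {"travel": [18,42,0],"roll": 0,"jaw": 8},
])

```text
clock: 22.85
tool_pos: [0.5085, 0.2703, 0.2421]
orientation: [180.0, -0.0, -175.1]
force: [0.8, 0.1, -0.1]
opening: 0.0164
gripper_force: 30.0
```

apply_moves([
  {"travel": [16,37,0],"roll": 0,"jaw": 8},
  {"travel": [0,0,0],"roll": -8.3,"jaw": 8},
  {"travel": [0,0,0],"roll": -8.3,"jaw": 8},
  {"travel": [0,0,0],"roll": -8.3,"jaw": 8},
  {"travel": [0,0,0],"roll": -8.3,"jaw": 8},
  {"travel": [0,0,0],"roll": -8.3,"jaw": 8},
  {"travel": [0,0,0],"roll": -8.3,"jaw": 8},
  {"travel": [0,0,0],"roll": -8.3,"jaw": 8},
  {"travel": [0,0,0],"roll": -8.1,"jaw": 8},
  {"travel": [0,0,0],"roll": 0,"jaw": 8},
])

```text
clock: 23.85
tool_pos: [0.4905, 0.3043, 0.2419]
orientation: [180.0, -0.0, -108.8]
force: [-0.5, 0.4, -1.3]
opening: 0.0167
gripper_force: 30.0
```

Run:
```python
from h import *
o=ctrl.get_obs();print(o["tool_pos"],o["orientation"],o["opening"],o["gripper_force"])
im,K,T=snap("wrist","w16")
Rt=R.from_euler("xyz",o["orientation"],degrees=True).as_matrix()
print("rest foot c in tool",((np.array([.4712,.2475,.01])-o["tool_pos"])@Rt*1000))
for s,c,_ in blobs(brown(im[150:400,250:380]),60,(250,150)): print("brown",s,c.round())
col=im[195:300:5,312].astype(int).tolist();print(col)
```

```text
[0.4905 0.3043 0.2419] [ 179.9787   -0.027  -108.7842] 0.016744886510215575 29.99207649154414
rest foot c in tool [ 59.8504  -0.0595 231.9108]
brown [  40  106   46   73 2461] [313. 297.]
brown [  0 162  13  75 645] [255. 350.]
brown [114 162  13  75 661] [371. 350.]
brown [  36  219   55   28 1141] [313. 380.]
[[80, 78, 79], [106, 94, 81], [152, 133, 112], [153, 136, 114], [153, 134, 113], [154, 135, 113], [152, 133, 112], [54, 54, 53], [53, 54, 53], [69, 69, 69], [98, 98, 98], [107, 105, 107], [112, 102, 95], [111, 88, 65], [111, 89, 66], [111, 88, 65], [109, 87, 64], [110, 88, 65], [108, 86, 65], [109, 86, 63], [107, 85, 62]]
```

apply_moves([
  {"travel": [0,0,35],"roll": 0,"jaw": 8},
  {"travel": [0,0,35],"roll": 0,"jaw": 8},
  {"travel": [0,0,32],"roll": 0,"jaw": 8},
  {"travel": [6,0,0],"roll": 0,"jaw": 8},
  {"travel": [6,0,0],"roll": 0,"jaw": 8},
  {"travel": [12,0,0],"roll": 0,"jaw": 8},
  {"travel": [12,0,1],"roll": 0,"jaw": 8},
  {"travel": [12,0,3],"roll": 0,"jaw": 8},
  {"travel": [12,0,4],"roll": 0,"jaw": 8},
])

```text
clock: 24.8
tool_pos: [0.473, 0.2491, 0.1355]
orientation: [-179.8, 0.4, -108.9]
force: [0.8, 3.5, 1.4]
opening: 0.0164
gripper_force: 30.0
```

apply_moves([
  {"travel": [12,0,6],"roll": 0,"jaw": 8},
  {"travel": [11,0,8],"roll": 0,"jaw": 8},
  {"travel": [9,0,8],"roll": 0,"jaw": 8},
  {"travel": [9,0,9],"roll": 0,"jaw": 8},
  {"travel": [8,0,8],"roll": 0,"jaw": 8},
  {"travel": [7,0,7],"roll": 0,"jaw": 8},
  {"travel": [4,0,3],"roll": 0,"jaw": 8},
  {"travel": [0,0,0],"roll": 0,"jaw": 8},
])

```text
clock: 25.6
tool_pos: [0.4511, 0.1897, 0.0824]
orientation: [179.9, -0.1, -108.9]
force: [-0.5, -0.5, 3.1]
opening: 0.0165
gripper_force: 30.0
```

apply_moves([
  {"travel": [0,0,8],"roll": 0,"jaw": 8},
  {"travel": [0,0,8],"roll": 0,"jaw": 8},
  {"travel": [0,0,7],"roll": 0,"jaw": 8},
  {"travel": [0,0,5],"roll": 0,"jaw": 8},
  {"travel": [0,0,0],"roll": 0,"jaw": 8},
])

```text
clock: 26.1
tool_pos: [0.4514, 0.1904, 0.0544]
orientation: [179.9, -0.1, -108.9]
force: [-1.4, -1.4, 2.7]
opening: 0.0161
gripper_force: 30.0
```

Same readings as the first brush. Releasing it and going to look.

apply_moves([
  {"travel": [0,0,0],"roll": 0,"jaw": 25},
  {"travel": [0,0,0],"roll": 0,"jaw": 45},
  {"travel": [0,0,0],"roll": 0,"jaw": 60},
  {"travel": [0,0,0],"roll": 0,"jaw": 60},
  {"travel": [0,0,-30],"roll": 0,"jaw": 60},
  {"travel": [0,0,-40],"roll": 0,"jaw": 60},
  {"travel": [-40,0,-40],"roll": 0,"jaw": 60},
  {"travel": [-50,0,-10],"roll": 0,"jaw": 60},
  {"travel": [-35,0,0],"roll": 0,"jaw": 60},
  {"travel": [0,0,0],"roll": 0,"jaw": 60},
])

```text
clock: 27.1
tool_pos: [0.4921, 0.3078, 0.1708]
orientation: [-179.9, 0.1, -108.8]
force: [-0.4, -0.8, -0.8]
opening: 0.0598
gripper_force: 0.0
```

Run:
```python
from h import *
o=ctrl.get_obs();print(o["tool_pos"],o["orientation"],o["opening"])
im,K,T=snap("wrist","w17")
for f in("w7","w17"):
    i=cv2.imread(f"pics/{f}.png")[...,::-1];b=cv2.morphologyEx(brown(i[:280,270:360]),cv2.MORPH_OPEN,np.ones((5,5)))
    s=max(blobs(b,200,(270,0)),key=lambda q:q[0][4]);print(f,"brown handle box",s[0],s[1])
    dk=(i[:280,300:332].max(2)<75).mean(1);print(f,"dark rows",np.where(dk>.3)[0].min() if (dk>.3).any() else None,np.where(dk>.3)[0])
Rt=R.from_euler("xyz",o["orientation"],degrees=True).as_matrix()
v=s[0][1]+s[0][3]; P=plane(K,T,[(316,v)],.053);print((P-o["tool_pos"])@Rt*1000,(P[:,:2]-[.4712,.2475])@[.321,.947])
```

```text
[0.4921 0.3078 0.1708] [-179.9259    0.1321 -108.7796] 0.05981438523984791
w7 brown handle box [  33    0   30  164 4541] [317.2129  79.6058]
w7 dark rows 207 [207 208 209 210 211 212 213 214 215 216 217 218 219 220 221 222 223 224
 225 226 227 228 229 230 231 232 233 234 235 236 237 238 239 240 241 242
 243 244]
w17 brown handle box [  32    0   30  177 4823] [316.1997  86.6411]
w17 dark rows 219 [219 220 221 222 223 224 225 226 227 228 229 230 231 232 233 234 235 236
 237 238 239 240 241 242 243 244 245 246 247 248 249 250 251 252 253 254
 255 256 257]
[[ 41.0688  -0.0752 117.6841]] [0.023]
```

Run:
```python
from h import *
for f in("w7","w17"):
    d=np.load(f"pics/{f}.npz");K,T=d["K"],d["T"];P=plane(K,T,[(316,166),(316,177),(316,219),(316,257)],.053);print(f,T[:3,3],T[:3,2],((P[:,:2]-[.4712,.2475])@[.321,.947]))
o=ctrl.get_obs();print(o["tool_pos"],o["orientation"])
```

```text
w7 [0.4706 0.2381 0.3066] [ 0.0897  0.2613 -0.9611] [0.018  0.0245 0.0504 0.0752]
w17 [0.4698 0.2368 0.3061] [ 0.09    0.2609 -0.9612] [0.0164 0.023  0.0488 0.0735]
[0.4909 0.3057 0.1701] [-179.9977    0.0151 -108.8147]
```

apply_moves([
  {"travel": [35,0,0],"roll": 0,"jaw": 60},
  {"travel": [0,0,40],"roll": 0,"jaw": 60},
  {"travel": [0,0,40],"roll": 0,"jaw": 60},
  {"travel": [0,0,26],"roll": 0,"jaw": 60},
  {"travel": [0,0,9],"roll": 0,"jaw": 60},
  {"travel": [0,0,0],"roll": 0,"jaw": 8},
  {"travel": [0,0,0],"roll": 0,"jaw": 8},
  {"travel": [0,0,0],"roll": 0,"jaw": 8},
  {"travel": [0,0,0],"roll": 0,"jaw": 8},
  {"travel": [0,0,0],"roll": 0,"jaw": 8},
])

```text
clock: 28.15
tool_pos: [0.4795, 0.2711, 0.0562]
orientation: [-180.0, 0.1, -108.9]
force: [0.5, 0.3, -0.0]
opening: 0.0253
gripper_force: 0.0
```

apply_moves([
  {"travel": [0,0,0],"roll": 0,"jaw": 8},
  {"travel": [0,0,0],"roll": 0,"jaw": 8},
  {"travel": [0,0,0],"roll": 0,"jaw": 8},
  {"travel": [0,0,-3],"roll": 0,"jaw": 8},
])

```text
clock: 28.55
tool_pos: [0.4789, 0.2707, 0.0583]
orientation: [180.0, -0.0, -108.9]
force: [0.8, 0.5, -0.0]
opening: 0.015
gripper_force: 30.0
```

apply_moves([
  {"travel": [0,0,-20],"roll": 0,"jaw": 8},
  {"travel": [0,0,-40],"roll": 0,"jaw": 8},
  {"travel": [0,0,-45],"roll": -6,"jaw": 8},
  {"travel": [0,0,-45],"roll": -6,"jaw": 8},
  {"travel": [0,0,-45],"roll": -6,"jaw": 8},
  {"travel": [0,0,-42],"roll": -4.8,"jaw": 8},
  {"travel": [40,1,0],"roll": 0,"jaw": 8},
  {"travel": [46,1,0],"roll": 0,"jaw": 8},
  {"travel": [46,1,0],"roll": 0,"jaw": 8},
  {"travel": [46,1,0],"roll": 0,"jaw": 8},
])

```text
clock: 29.55
tool_pos: [0.4869, 0.0912, 0.2957]
orientation: [-180.0, 0.0, -86.1]
force: [1.2, 0.2, -0.0]
opening: 0.0151
gripper_force: 30.0
```

apply_moves([
  {"travel": [46,1,0],"roll": 0,"jaw": 8},
  {"travel": [46,0,0],"roll": 0,"jaw": 8},
  {"travel": [46,0,0],"roll": 0,"jaw": 8},
  {"travel": [0,0,0],"roll": 0,"jaw": 8},
  {"travel": [0,0,0],"roll": 0,"jaw": 8},
])

```text
clock: 30.05
tool_pos: [0.4954, -0.0462, 0.2954]
orientation: [180.0, -0.0, -86.3]
force: [-0.0, 0.7, -0.2]
opening: 0.0146
gripper_force: 30.0
```

Run:
```python
from h import *
o=ctrl.get_obs();print(o["tool_pos"],o["orientation"],o["opening"],o["gripper_force"])
im,K,T=snap("wrist","w18")
b=brown(im[:320,250:380])
s=max(blobs(b,200,(250,0)),key=lambda q:q[0][4]);print("handle",s[0],s[1])
Rt=R.from_euler("xyz",o["orientation"],degrees=True).as_matrix()
v=s[0][1];P=plane(K,T,[(s[1][0],v)],o["tool_pos"][2]-.003+.003);print("handle end tool",(P-o["tool_pos"])@Rt*1000)
```

```text
[ 0.4954 -0.0462  0.2954] [179.9965  -0.0005 -86.2708] 0.01455741955792397 30.000083999329945
handle [   36    20    56   300 12024] [313.1081 173.3367]
handle end tool [[102.7669  -1.7304   0.0008]]
```

apply_moves([
  {"travel": [0,0,40],"roll": 0,"jaw": 8},
  {"travel": [0,0,45],"roll": 0,"jaw": 8},
  {"travel": [0,0,39],"roll": 0,"jaw": 8},
  {"travel": [30,0,0],"roll": 0,"jaw": 8},
  {"travel": [31,0,0],"roll": 0,"jaw": 8},
  {"travel": [0,0,0],"roll": 0,"jaw": 8},
])

```text
clock: 30.7
tool_pos: [0.5, -0.1064, 0.1709]
orientation: [179.9, -0.0, -86.1]
force: [-0.2, 0.5, -1.0]
opening: 0.0145
gripper_force: 30.0
```

apply_moves([
  {"travel": [0,0,-10],"roll": 0,"jaw": 8},
  {"travel": [0,0,-10],"roll": 0,"jaw": 8},
  {"travel": [0,0,-11],"roll": 0,"jaw": 8},
  {"travel": [2,0,-11],"roll": 0,"jaw": 8},
  {"travel": [3,0,-11],"roll": 0,"jaw": 8},
  {"travel": [6,0,-11],"roll": 0,"jaw": 8},
])

```text
clock: 31.3
tool_pos: [0.5006, -0.1165, 0.2365]
orientation: [-180.0, 0.0, -86.1]
force: [0.3, 1.5, -3.9]
opening: 0.015
gripper_force: 30.0
```

apply_moves([
  {"travel": [8,0,-11],"roll": 0,"jaw": 8},
  {"travel": [7,0,-8],"roll": 0,"jaw": 8},
  {"travel": [5,0,-6],"roll": 0,"jaw": 8},
  {"travel": [0,0,0],"roll": 0,"jaw": 8},
])

```text
clock: 31.7
tool_pos: [0.5025, -0.1374, 0.2614]
orientation: [-179.9, -0.0, -86.2]
force: [-0.3, 2.7, 0.3]
opening: 0.0157
gripper_force: 30.0
```

apply_moves([
  {"travel": [5,0,-3],"roll": 0,"jaw": 8},
  {"travel": [5,0,-2],"roll": 0,"jaw": 8},
  {"travel": [4,0,0],"roll": 0,"jaw": 8},
  {"travel": [0,0,0],"roll": 0,"jaw": 8},
])

```text
clock: 32.1
tool_pos: [0.5031, -0.151, 0.2656]
orientation: [-180.0, -0.0, -86.1]
force: [-0.3, 4.7, 1.4]
opening: 0.0156
gripper_force: 30.0
```

apply_moves([
  {"travel": [-10,0,0],"roll": 0,"jaw": 8},
  {"travel": [-20,0,0],"roll": 0,"jaw": 8},
  {"travel": [-30,0,-10],"roll": 0,"jaw": 8},
  {"travel": [0,0,0],"roll": 0,"jaw": 8},
  {"travel": [0,0,0],"roll": 0,"jaw": 8},
])

```text
clock: 32.6
tool_pos: [0.4989, -0.0902, 0.2756]
orientation: [-180.0, -0.0, -86.0]
force: [0.3, -0.9, -0.7]
opening: 0.0156
gripper_force: 29.9
```

```bash
cat > tilt.py <<'E'
from h import *
import sys
o=ctrl.get_obs();print(o["tool_pos"],o["orientation"],o["opening"],o["gripper_force"])
im,K,T=snap("wrist",sys.argv[1]);snap("side",sys.argv[1]+"s")
Rt=R.from_euler("xyz",o["orientation"],degrees=True).as_matrix()
def tl(uv,tz): return ((plane(K,T,[uv],o["tool_pos"][2]-tz/1000)-o["tool_pos"])@Rt*1000)[0]
col=im[180:345,308:318].mean(1).round().astype(int)
for r in range(0,165,4): print(r+180,col[r],end=" ")
print()
for r in range(150,290,10): print(r,"tool x at tz=110:",tl((312,r),110)[0].round(1)," at -38:",tl((312,r),-38)[0].round(1))
E
python3 tilt.py w19
```

```text
[ 0.4989 -0.0902  0.2756] [-179.9674   -0.0359  -85.995 ] 0.015551757926327014 29.948045033379458
180 [224 202 174] 184 [147 128 106] 188 [144 125 104] 192 [144 125 104] 196 [143 124 103] 200 [144 124 103] 204 [142 124 102] 208 [143 124 102] 212 [142 124 102] 216 [142 124 102] 220 [141 123 101] 224 [142 123 102] 228 [123 102  80] 232 [107  84  62] 236 [108  85  63] 240 [108  86  63] 244 [108  86  63] 248 [108  85  63] 252 [109  86  63] 256 [109  85  63] 260 [101  80  59] 264 [101  80  59] 268 [100  79  58] 272 [101  80  59] 276 [102  80  59] 280 [102  80  59] 284 [104  82  61] 288 [104  82  61] 292 [89 86 86] 296 [98 97 98] 300 [90 89 89] 304 [87 86 86] 308 [88 86 87] 312 [90 90 89] 316 [98 96 97] 320 [75 74 74] 324 [49 49 48] 328 [50 49 49] 332 [52 52 52] 336 [57 57 57] 340 [60 60 60] 344 [62 62 62] 
150 tool x at tz=110: 58.2  at -38: 68.2
160 tool x at tz=110: 52.6  at -38: 65.9
170 tool x at tz=110: 46.9  at -38: 63.7
180 tool x at tz=110: 41.1  at -38: 61.4
190 tool x at tz=110: 35.2  at -38: 59.0
200 tool x at tz=110: 29.3  at -38: 56.7
210 tool x at tz=110: 23.3  at -38: 54.3
220 tool x at tz=110: 17.2  at -38: 51.9
230 tool x at tz=110: 11.0  at -38: 49.4
240 tool x at tz=110: 4.7  at -38: 46.9
250 tool x at tz=110: -1.6  at -38: 44.4
260 tool x at tz=110: -8.1  at -38: 41.9
270 tool x at tz=110: -14.6  at -38: 39.3
280 tool x at tz=110: -21.2  at -38: 36.6
```

The second brush hangs almost vertical: its end is about 3 mm and its joint about 7 mm off the tool axis, a lean near 2°. Moving to where the wrist camera sees cup 4.

apply_moves([
  {"travel": [0,0,-30],"roll": 0,"jaw": 8},
  {"travel": [0,0,-30],"roll": 0,"jaw": 8},
  {"travel": [-36,-30,0],"roll": 0,"jaw": 8},
  {"travel": [-36,-30,0],"roll": 0,"jaw": 8},
  {"travel": [-36,-30,0],"roll": 0,"jaw": 8},
  {"travel": [-36,-30,0],"roll": 0,"jaw": 8},
  {"travel": [-36,-29,0],"roll": 0,"jaw": 8},
  {"travel": [0,0,0],"roll": 0,"jaw": 8},
  {"travel": [0,0,0],"roll": 0,"jaw": 8},
])

```text
clock: 33.6
tool_pos: [0.6356, 0.0992, 0.3335]
orientation: [179.8, -0.1, -86.1]
force: [0.1, -0.3, 0.2]
opening: 0.016
gripper_force: 29.9
```

Run:
```python
from h import *
o=ctrl.get_obs();print(o["tool_pos"],o["orientation"],o["opening"],o["gripper_force"])
im,K,T=snap("wrist","w20")
g=cv2.cvtColor(im,cv2.COLOR_RGB2GRAY)
print("pred",[proj(K,T,p).round() for p in([.635,.02,.059],[.5795,.0155,.059],[.5245,.0095,.059],[.468,.005,.059])])
cs=cv2.HoughCircles(cv2.medianBlur(g[:280],3),cv2.HOUGH_GRADIENT,1,25,param1=80,param2=16,minRadius=11,maxRadius=26)
for c in cs[0][:10]: print(c,plane(K,T,c[:2],.059)[0], c[2]*2/K[0,0]*(T[2,3]-.059))
# tray: bright, low saturation
h=cv2.cvtColor(im,cv2.COLOR_RGB2HSV);m=cv2.inRange(h,(0,0,100),(180,30,255));m[285:]=0
m=cv2.morphologyEx(m,cv2.MORPH_CLOSE,np.ones((9,9)))
for s,c,l in blobs(m,2500):
    r=cv2.minAreaRect(cv2.findContours(l.astype(np.uint8),0,2)[0][0]);P=plane(K,T,cv2.boxPoints(r),.021);print(s,P[:,:2],P.mean(0))
```

```text
[0.6356 0.0992 0.3335] [179.8455  -0.0702 -86.0792] 0.015963010962084793 29.94792576207452
pred [array([[320., 116.]]), array([[380., 115.]]), array([[439., 113.]]), array([[500., 112.]])]
[210.5 188.5  21.8] [0.7372 0.0956 0.059 ] 0.042474363037398676
[589.5 182.5  22.1] [0.3682 0.0642 0.059 ] 0.043058874870665544
[453.5 117.5  15.9] [0.5106 0.013  0.059 ] 0.030979008244360683
[393.5 120.5  16.3] [0.5663 0.0196 0.059 ] 0.03175835363917119
[336.5 123.5  14.3] [0.6194 0.026  0.059 ] 0.027861624807012646
[514.5 117.5  12.7] [0.4535 0.009  0.059 ] 0.02474423951155862
[406.5  98.5  13.1] [ 0.5567 -0.0007  0.059 ] 0.02552358676447512
[609.5 106.5  17.1] [ 0.3671 -0.0069  0.059 ] 0.0333170481450042
[    0     0   144   285 39343] [[ 0.9461 -0.0646]
 [ 0.8106 -0.0741]
 [ 0.8222  0.217 ]
 [ 0.9844  0.2281]] [0.8908 0.0766 0.021 ]
[  305    71   226   104 17142] [[ 0.6529 -0.0118]
 [ 0.4295 -0.0376]
 [ 0.4043  0.0575]
 [ 0.6417  0.0855]] [0.5321 0.0234 0.021 ]
```

All four cups appear shifted by (−14, +5) mm, so the carrier may have been knocked. Cross-checking with the fixed cameras.

Run:
```python
from h import *
def tray(im,K,T,box):
    y0,y1,x0,x1=box;h=cv2.cvtColor(im,cv2.COLOR_RGB2HSV);m=np.zeros(im.shape[:2],np.uint8);m[y0:y1,x0:x1]=(dark(im))[y0:y1,x0:x1]
    for s,c,l in blobs(m,60): print("dark",s,c.round(1),plane(K,T,c,.05)[0,:2])
im0=cv2.imread("pics/side0.png")[...,::-1];K,T=cam("side");tray(im0,K,T,(290,335,320,360))
im1=cv2.imread("pics/s15.png")[...,::-1];tray(im1,K,T,(290,335,320,380))
im2,_,_=snap("side","s21");tray(im2,K,T,(290,335,320,380))
print(np.abs(im2[275:330,265:390].astype(int)-im1[275:330,265:390]).mean())
h=[cv2.phaseCorrelate(np.float32(cv2.cvtColor(a[280:330,265:300],cv2.COLOR_RGB2GRAY)),np.float32(cv2.cvtColor(im2[280:330,265:300],cv2.COLOR_RGB2GRAY))) for a in(im0,im1)];print(h)
im3,K,T=snap("wrist","w21");print(ctrl.get_obs()["tool_pos"])
g=cv2.cvtColor(im3,cv2.COLOR_RGB2GRAY)
for c in cv2.HoughCircles(cv2.medianBlur(g[:280],3),cv2.HOUGH_GRADIENT,1,25,param1=80,param2=16,minRadius=11,maxRadius=26)[0][:8]: print(c,plane(K,T,c[:2],.059)[0])
```

```text
dark [329 302  13  27 226] [334.9 315.1] [0.5443 0.1059]
dark [329 302  13  27 229] [335.  315.1] [0.5442 0.106 ]
dark [339 303  14  27 231] [345.3 316.2] [0.5258 0.1113]
55.640630303030306
[((8.689265315735076, 1.2988185113296957), 0.5844906573163139), ((8.682161629663694, 1.3186489257990779), 0.6011270056830512)]
[0.6349 0.0977 0.3354]
[210.5 189.5  21.6] [0.7375 0.0957 0.059 ]
[590.5 183.5  24.3] [0.3663 0.0645 0.059 ]
[443.5 121.5  18.1] [0.5189 0.0163 0.059 ]
[390.5 124.5  18.6] [0.5683 0.0224 0.059 ]
[333.5 125.5  16.1] [0.6219 0.027  0.059 ]
[516.5 117.5  15. ] [0.451  0.0081 0.059 ]
[407.5  97.5  13.2] [ 0.5554 -0.0026  0.059 ]
[608.5 108.5  16.3] [ 0.3669 -0.0058  0.059 ]
```

The carrier was indeed knocked about 18 mm towards −x and 5 mm towards +y (the handle and all cups agree). Cup 4 is now at about (0.6205, 0.0262).

apply_moves([
  {"travel": [35,8,0],"roll": 8,"jaw": 8},
  {"travel": [0,0,0],"roll": 8,"jaw": 8},
  {"travel": [0,0,0],"roll": 8,"jaw": 8},
  {"travel": [0,0,0],"roll": 8,"jaw": 8},
  {"travel": [0,0,0],"roll": 8,"jaw": 8},
  {"travel": [0,0,0],"roll": 8,"jaw": 8},
  {"travel": [0,0,0],"roll": 8,"jaw": 8},
  {"travel": [0,0,0],"roll": 8,"jaw": 8},
  {"travel": [0,0,0],"roll": 8,"jaw": 8},
  {"travel": [0,0,0],"roll": 8,"jaw": 8},
])

```text
clock: 34.75
tool_pos: [0.6291, 0.0621, 0.3362]
orientation: [180.0, 0.1, -166.5]
force: [0.6, -0.8, -0.3]
opening: 0.0157
gripper_force: 29.9
```

apply_moves([
  {"travel": [0,0,0],"roll": 8,"jaw": 8},
  {"travel": [0,0,0],"roll": 0,"jaw": 8},
  {"travel": [0,0,0],"roll": 0,"jaw": 8},
])

```text
clock: 35.05
tool_pos: [0.6293, 0.0626, 0.3359]
orientation: [180.0, 0.1, -173.9]
force: [-0.8, -0.5, 0.2]
opening: 0.0159
gripper_force: 29.9
```

Run:
```python
from h import *
o=ctrl.get_obs();print(o["tool_pos"],o["orientation"],o["opening"])
y=np.radians(o["orientation"][2]);d=np.array([.6238,.0281])-o["tool_pos"][:2]
print("tx,ty",d@[np.cos(y),np.sin(y)]*1000,d@[np.sin(y),-np.cos(y)]*1000)
```

```text
[0.6293 0.0626 0.3359] [ 179.9879    0.0508 -173.9205] 0.015894088962618378
tx,ty 9.151306387507853 -33.72124138599476
```

apply_moves([
  {"travel": [9,-34,0],"roll": 0,"jaw": 8},
  {"travel": [0,0,40],"roll": 0,"jaw": 8},
  {"travel": [0,0,40],"roll": 0,"jaw": 8},
  {"travel": [0,0,40],"roll": 0,"jaw": 8},
  {"travel": [0,0,26],"roll": 0,"jaw": 8},
  {"travel": [0,0,0],"roll": 0,"jaw": 8},
  {"travel": [0,0,0],"roll": 0,"jaw": 8},
])

```text
clock: 35.75
tool_pos: [0.6246, 0.0284, 0.1902]
orientation: [-180.0, 0.0, -174.0]
force: [-0.2, 0.0, 0.1]
opening: 0.0156
gripper_force: 29.9
```

Run:
```python
from h import *
o=ctrl.get_obs();print(o["tool_pos"],o["orientation"],o["force"])
im,K,T=snap("side","s22");x,y=o["tool_pos"][:2]
print("tcp axis px",[proj(K,T,[x,y,z])[0].round(1) for z in(.06,.08,.1,.14)],"cup4 mouth px",proj(K,T,[[.6205,.0262,.059],[.6205-.0165,.0262,.059],[.6205+.0165,.0262,.059]]).round(1))
b=brown(im)
for v in range(228,300,4):
    xs=np.where(b[v,270:312])[0]+270;print(v,(xs.min(),xs.max(),len(xs)) if len(xs) else None,end=" ")
g=cv2.cvtColor(im,cv2.COLOR_RGB2GRAY);print();
for v in(276,282,288,294): print(v,g[v,272:340:2].tolist())
w,K,T=snap("wrist","w22");b=brown(w)
for v in range(190,300,6):
    xs=np.where(b[v,280:345])[0]+280;print(v,(xs.min(),xs.max(),len(xs)) if len(xs) else None,end=" ")
print("wrist cup4 mouth",proj(K,T,[[.6205,.0262,.059],[.604,.0262,.059],[.637,.0262,.059]]).round(1))
g=cv2.cvtColor(w,cv2.COLOR_RGB2GRAY);print(g[180:300:3,312].tolist())
```

```text
[0.6246 0.0284 0.1902] [-179.9623    0.0151 -173.9802] [-0.1729  0.0354  0.0652]
tcp axis px [array([289.3, 288.8]), array([288.7, 280.4]), array([288.1, 271.7]), array([286.9, 253.9])] cup4 mouth px [[291.4 288.4]
 [299.8 287.8]
 [282.9 289. ]]
228 None 232 None 236 (np.int64(294), np.int64(295), 2) 240 (np.int64(294), np.int64(295), 2) 244 (np.int64(294), np.int64(295), 2) 248 (np.int64(273), np.int64(310), 38) 252 (np.int64(270), np.int64(310), 41) 256 (np.int64(270), np.int64(311), 42) 260 (np.int64(270), np.int64(311), 42) 264 (np.int64(270), np.int64(311), 42) 268 (np.int64(270), np.int64(296), 15) 272 (np.int64(288), np.int64(296), 9) 276 (np.int64(289), np.int64(295), 7) 280 None 284 (np.int64(305), np.int64(305), 1) 288 None 292 (np.int64(274), np.int64(284), 11) 296 (np.int64(270), np.int64(276), 7) 
276 [238, 234, 233, 230, 235, 235, 234, 237, 234, 118, 101, 91, 228, 234, 236, 236, 234, 233, 233, 236, 233, 211, 94, 108, 119, 111, 223, 231, 233, 230, 234, 236, 237, 235]
282 [229, 229, 223, 223, 227, 228, 229, 229, 231, 228, 226, 227, 228, 229, 229, 227, 227, 222, 225, 223, 
[... 483 characters left out ...]
(np.int64(304), np.int64(322), 19) 238 (np.int64(301), np.int64(325), 25) 244 (np.int64(299), np.int64(326), 28) 250 (np.int64(298), np.int64(328), 31) 256 (np.int64(297), np.int64(329), 33) 262 (np.int64(296), np.int64(330), 35) 268 (np.int64(296), np.int64(331), 36) 274 (np.int64(295), np.int64(331), 37) 280 (np.int64(294), np.int64(331), 38) 286 (np.int64(292), np.int64(332), 41) 292 (np.int64(290), np.int64(334), 21) 298 (np.int64(290), np.int64(335), 9) wrist cup4 mouth [[311.3 225.9]
 [314.  201.2]
 [308.7 249.8]]
[132, 133, 132, 101, 96, 96, 99, 121, 121, 121, 119, 119, 119, 119, 119, 111, 94, 92, 92, 93, 93, 93, 92, 93, 93, 94, 90, 86, 87, 87, 86, 88, 88, 87, 88, 89, 90, 90, 93, 106]
```

apply_moves([
  {"travel": [2,0,10],"roll": 0,"jaw": 8},
  {"travel": [0,0,10],"roll": 0,"jaw": 8},
  {"travel": [0,0,10],"roll": 0,"jaw": 8},
  {"travel": [0,0,10],"roll": 0,"jaw": 8},
  {"travel": [0,0,0],"roll": 0,"jaw": 8},
])

```text
clock: 36.35
tool_pos: [0.6211, 0.0283, 0.1472]
orientation: [-180.0, -0.2, -174.1]
force: [-0.6, 0.5, -0.7]
opening: 0.0158
gripper_force: 29.9
```

apply_moves([
  {"travel": [0,0,8],"roll": 0,"jaw": 8},
  {"travel": [0,0,8],"roll": 0,"jaw": 8},
  {"travel": [0,0,6],"roll": 0,"jaw": 8},
  {"travel": [0,0,4],"roll": 0,"jaw": 8},
  {"travel": [0,0,0],"roll": 0,"jaw": 8},
])

```text
clock: 36.85
tool_pos: [0.6218, 0.0284, 0.1226]
orientation: [-180.0, -0.1, -174.1]
force: [-0.1, -0.2, -0.6]
opening: 0.0158
gripper_force: 29.9
```

apply_moves([
  {"travel": [0,0,0],"roll": 0,"jaw": 20},
  {"travel": [0,0,0],"roll": 0,"jaw": 30},
  {"travel": [0,0,0],"roll": 0,"jaw": 45},
  {"travel": [0,0,0],"roll": 0,"jaw": 60},
  {"travel": [0,0,0],"roll": 0,"jaw": 60},
  {"travel": [0,0,-20],"roll": 0,"jaw": 60},
  {"travel": [0,0,-40],"roll": 0,"jaw": 60},
  {"travel": [0,0,-50],"roll": 0,"jaw": 60},
  {"travel": [0,40,-30],"roll": 0,"jaw": 60},
  {"travel": [0,48,0],"roll": 0,"jaw": 60},
])

```text
clock: 37.85
tool_pos: [0.6154, 0.1161, 0.2695]
orientation: [179.9, 0.5, -174.2]
force: [1.6, 0.3, -0.7]
opening: 0.0598
gripper_force: 0.0
```

Run:
```python
from h import *
o=ctrl.get_obs();print(o["tool_pos"],o["orientation"],o["clock"])
im,K,T=snap("side","s23")
b=brown(im)
# dark bristle heads near the row of the cups
for s,c,l in blobs(dark(im[215:275,255:410]),25,(255,215)):
    print("dark",s[:5],c.round(1),sideat(c,.02)[[0,2]])
m=np.zeros_like(b);m[235:300,255:410]=b[235:300,255:410]
for v in range(262,290,4): xs=np.where(m[v])[0]; print(v,np.split(xs,np.where(np.diff(xs)>2)[0]+1).__repr__()[:0],[(int(a[0]),int(a[-1])) for a in np.split(xs,np.where(np.diff(xs)>2)[0]+1) if len(a)>4])
n=np.zeros_like(b);n[295:340,325:370]=dark(im)[295:340,325:370]
for s,c,l in blobs(n,60): print("handle",s,c,plane(K,T,c,.05)[0,:2])
```

```text
[0.6154 0.1161 0.2695] [ 179.8905    0.528  -174.2491] 37.85
dark [131  16   9  14  49] [389.1 236.1] [0.4315 0.1592]
dark [55 21  8 15 63] [313.8 241.9] [0.5734 0.1572]
dark [34 27  9 16 73] [292.6 247.8] [0.6132 0.1472]
262  [(267, 289), (299, 334), (378, 386)]
266  [(265, 289), (313, 321), (377, 385)]
270  [(290, 298), (314, 322), (376, 384)]
274  [(290, 298), (314, 323), (375, 383)]
278  [(290, 299), (315, 323), (374, 382)]
282  [(290, 299), (315, 324)]
286  [(291, 298), (317, 324)]
handle [339 303  14  27 230] [345.3304 316.1783] [0.5258 0.1113]
```

All three brushes stand bristles up in cups 1, 3 and 4. Next I turn the gripper across the carrier handle and measure the handle from near.

apply_moves([
  {"travel": [0,0,0],"roll": -8.2,"jaw": 60},
  {"travel": [0,0,0],"roll": -8.2,"jaw": 60},
  {"travel": [0,0,0],"roll": -8.2,"jaw": 60},
  {"travel": [0,0,0],"roll": -8.2,"jaw": 60},
  {"travel": [0,0,0],"roll": -8.2,"jaw": 60},
  {"travel": [0,0,0],"roll": -8.2,"jaw": 60},
  {"travel": [0,0,0],"roll": -8.2,"jaw": 60},
  {"travel": [0,0,0],"roll": -8.2,"jaw": 60},
  {"travel": [0,0,0],"roll": -8.2,"jaw": 60},
  {"travel": [0,0,0],"roll": -8.2,"jaw": 60},
])

```text
clock: 38.9
tool_pos: [0.613, 0.116, 0.2632]
orientation: [180.0, -0.0, -91.8]
force: [-0.2, 0.1, 0.8]
opening: 0.0601
gripper_force: 0.0
```

apply_moves([
  {"travel": [0,0,0],"roll": -8.2,"jaw": 60},
  {"travel": [-39,39,0],"roll": 0,"jaw": 60},
  {"travel": [-39,39,0],"roll": 0,"jaw": 60},
  {"travel": [0,0,0],"roll": 0,"jaw": 60},
  {"travel": [0,0,0],"roll": 0,"jaw": 60},
])

```text
clock: 39.4
tool_pos: [0.5346, 0.1798, 0.2639]
orientation: [-180.0, 0.0, -83.8]
force: [0.0, 0.9, -0.6]
opening: 0.0598
gripper_force: 0.0
```

```bash
cat > carr.py <<'E'
from h import *
import sys
o=ctrl.get_obs();print(o["tool_pos"],o["orientation"])
im,K,T=snap("wrist",sys.argv[1]);h=cv2.cvtColor(im,cv2.COLOR_RGB2HSV)
print("handle pred",proj(K,T,[[.5289,.0984,.052],[.5256,.129,.052]]).round())
m=dark(im);m[284:]=0
for s,c,l in blobs(m,250):
    (cx,cy),sz,a=cv2.minAreaRect(cv2.findContours(l.astype(np.uint8),0,2)[0][0]);print("dark",s,"c",plane(K,T,[(cx,cy)],.05)[0,:2],"size px",np.round(sz),a)
m=cv2.inRange(h,(0,0,100),(180,30,255));m[284:]=0;m=cv2.morphologyEx(m,cv2.MORPH_OPEN,np.ones((5,5)))
for s,c,l in blobs(m,3000):
    P=plane(K,T,cv2.boxPoints(cv2.minAreaRect(cv2.findContours(l.astype(np.uint8),0,2)[0][0])),.021);print("bright",s,P[:,:2].tolist())
g=cv2.cvtColor(im,cv2.COLOR_RGB2GRAY)
cs=cv2.HoughCircles(cv2.medianBlur(g[:280],3),cv2.HOUGH_GRADIENT,1,25,param1=80,param2=16,minRadius=11,maxRadius=30)
if cs is not None:
    for c in cs[0][:8]: print(c,plane(K,T,c[:2],.059)[0], c[2]*2/K[0,0]*(T[2,3]-.059))
E
python3 carr.py w24
```

```text
[0.5346 0.1798 0.2639] [-179.9515    0.0259  -83.7524]
handle pred [[334. 113.]
 [333. 152.]]
dark [328  75  17  75 370] c [0.5271 0.0976] size px [74. 16.] 90.0
dark [528  76  27  56 449] c [0.3678 0.0731] size px [24. 56.] 4.159642219543457
bright [  197     0   278    74 15239] [[0.6474945198772019, 0.023709325701757183], [0.42614550080746105, -0.0006940153195974935], [0.4144077453769512, 0.0531645318278914], [0.6455826958550105, 0.07868323114778868]]
[66.5 84.5 29.4] [0.7339 0.1005 0.059 ] 0.04753766679784491
[562.5 106.5  27.1] [0.3545 0.0746 0.059 ] 0.043818734866370695
[197.5 216.5  27.1] [0.6311 0.1926 0.059 ] 0.043818734866370695
[92.5 83.5 29.3] [0.7142 0.0976 0.059 ] 0.047375973434727686
[452.5   1.5  18.1] [0.4533 0.0126 0.059 ] 0.02926638769861954
[300.5   1.5  13.8] [0.5626 0.0247 0.059 ] 0.022313599298956214
[234.5  12.5  20.1] [0.6097 0.0371 0.059 ] 0.032500242624786464
[366.5  14.5  18.1] [0.5139 0.0279 0.059 ] 0.02926638769861954
```

The handle's centre is measured at (0.527, 0.098), lined up with the gripper. Gripping it.

apply_moves([
  {"travel": [36,8,0],"roll": 0,"jaw": 60},
  {"travel": [35,8,0],"roll": 0,"jaw": 60},
  {"travel": [0,0,45],"roll": 0,"jaw": 60},
  {"travel": [0,0,45],"roll": 0,"jaw": 60},
  {"travel": [0,0,45],"roll": 0,"jaw": 60},
  {"travel": [0,0,45],"roll": 0,"jaw": 60},
  {"travel": [0,0,30],"roll": 0,"jaw": 60},
  {"travel": [0,0,8],"roll": 0,"jaw": 60},
  {"travel": [0,0,0],"roll": 0,"jaw": 60},
  {"travel": [0,0,0],"roll": 0,"jaw": 60},
])

```text
clock: 40.45
tool_pos: [0.5282, 0.1067, 0.0466]
orientation: [-179.9, 0.0, -83.9]
force: [0.5, 0.4, 0.6]
opening: 0.0601
gripper_force: 0.0
```

apply_moves([
  {"travel": [0,0,0],"roll": 0,"jaw": 8},
  {"travel": [0,0,0],"roll": 0,"jaw": 8},
  {"travel": [0,0,0],"roll": 0,"jaw": 8},
  {"travel": [0,0,0],"roll": 0,"jaw": 8},
  {"travel": [0,0,0],"roll": 0,"jaw": 8},
  {"travel": [0,0,0],"roll": 0,"jaw": 8},
  {"travel": [0,0,0],"roll": 0,"jaw": 8},
])

```text
clock: 41.15
tool_pos: [0.5261, 0.1063, 0.0452]
orientation: [179.9, -0.0, -83.9]
force: [-4.6, -0.1, 3.8]
opening: 0.0157
gripper_force: 30.0
```

apply_moves([
  {"travel": [4,-1,0],"roll": 0.7,"jaw": 8},
  {"travel": [8,-1,0],"roll": 0.7,"jaw": 8},
  {"travel": [12,-2,0],"roll": 0.7,"jaw": 8},
  {"travel": [14,-2,0],"roll": 0,"jaw": 8},
  {"travel": [15,0,0],"roll": 0,"jaw": 8},
  {"travel": [15,0,0],"roll": 0,"jaw": 8},
  {"travel": [15,0,0],"roll": 0,"jaw": 8},
  {"travel": [12,0,0],"roll": 0,"jaw": 8},
  {"travel": [5,0,0],"roll": 0,"jaw": 8},
  {"travel": [0,0,0],"roll": 0,"jaw": 8},
])

```text
clock: 42.15
tool_pos: [0.54, 0.0058, 0.0453]
orientation: [179.9, -0.1, -86.1]
force: [2.5, -4.0, -0.6]
opening: 0.0157
gripper_force: 30.0
```

Run:
```python
from h import *
o=ctrl.get_obs();print(o["tool_pos"],o["orientation"],o["force"],o["opening"])
im,K,T=snap("wrist","w25");h=cv2.cvtColor(im,cv2.COLOR_RGB2HSV)
t=o["tool_pos"];y=np.radians(o["orientation"][2]);tx=np.array([np.cos(y),np.sin(y)]);ty=np.array([np.sin(y),-np.cos(y)])
# tray side rims and guides along the image row through predicted rows
for D in(60,91,120):
    p=t[:2]+D/1000*tx
    e=[proj(K,T,[*(p+s*.113*ty),.021])[0] for s in(-1,1)];print(D,"pred tray edges",np.round(e,1).tolist())
g=cv2.cvtColor(im,cv2.COLOR_RGB2GRAY)
for v in(20,60,100,140,180,220): print(v,g[v,0:640:10].tolist())
```

```text
[0.54   0.0058 0.0453] [179.9447  -0.054  -86.0579] [ 2.5109 -4.0138 -0.5752] 0.01566227122784239
60 pred tray edges [[15.8, 160.7], [618.7, 161.2]]
91 pred tray edges [[-1.0, 72.0], [636.1, 72.8]]
120 pred tray edges [[-18.5, -20.5], [654.3, -19.5]]
20 [93, 92, 91, 185, 196, 100, 102, 202, 212, 213, 213, 88, 93, 97, 101, 103, 103, 101, 100, 96, 100, 98, 96, 90, 159, 211, 214, 214, 215, 214, 214, 214, 213, 213, 214, 213, 213, 210, 207, 123, 91, 92, 92, 91, 92, 123, 205, 213, 213, 213, 213, 214, 213, 214, 213, 214, 203, 105, 99, 197, 168, 93, 92, 90]
60 [101, 101, 102, 103, 104, 106, 208, 92, 92, 91, 92, 93, 96, 205, 213, 212, 196, 88, 94, 99, 102, 99, 100, 100, 99, 100, 195, 120, 213, 214, 215, 214, 215, 215, 214, 145, 204, 212, 236, 247, 244, 237, 91, 89, 91, 91, 89, 218, 214, 213, 117, 96, 98, 94, 93, 94, 95, 208, 111, 112, 111, 111, 111, 109]
100 [99, 100, 97, 97, 97, 198, 94, 92, 91, 92, 91, 92, 92, 95, 217, 217, 217, 203, 140, 96, 100, 102, 244, 96, 93, 203, 142, 92, 133, 216, 216, 215, 215, 215, 215, 103, 91, 208, 197, 224, 240, 236, 101, 103, 103, 187, 198, 215, 215, 214, 90, 
[... 329 characters left out ...]
 215, 215, 215, 214, 214, 199, 103, 191, 203, 203]
180 [209, 209, 214, 104, 105, 204, 204, 204, 205, 202, 208, 209, 208, 209, 209, 210, 204, 210, 210, 211, 211, 211, 211, 207, 215, 216, 215, 216, 216, 216, 210, 216, 215, 215, 215, 216, 214, 215, 214, 215, 215, 214, 214, 214, 213, 214, 214, 213, 213, 213, 213, 213, 213, 213, 212, 212, 212, 211, 211, 101, 122, 203, 203, 203]
220 [206, 207, 205, 206, 202, 203, 203, 206, 206, 210, 156, 174, 130, 178, 204, 207, 209, 205, 207, 195, 208, 207, 147, 141, 169, 138, 126, 127, 130, 186, 195, 206, 202, 163, 145, 138, 150, 178, 139, 135, 135, 205, 211, 212, 212, 210, 208, 208, 211, 147, 132, 134, 205, 214, 213, 216, 216, 214, 211, 195, 203, 201, 203, 203]
```

The tray is centred on the gripper and on the hood's axis. Pushing on.

apply_moves([
  {"travel": [5,0,0],"roll": 0,"jaw": 8},
  {"travel": [10,0,0],"roll": 0,"jaw": 8},
  {"travel": [12,0,0],"roll": 0,"jaw": 8},
  {"travel": [12,0,0],"roll": 0,"jaw": 8},
  {"travel": [12,0,0],"roll": 0,"jaw": 8},
  {"travel": [12,0,0],"roll": 0,"jaw": 8},
  {"travel": [10,0,0],"roll": 0,"jaw": 8},
  {"travel": [8,0,0],"roll": 0,"jaw": 8},
  {"travel": [5,0,0],"roll": 0,"jaw": 8},
  {"travel": [0,0,0],"roll": 0,"jaw": 8},
])

```text
clock: 43.2
tool_pos: [0.5463, -0.0796, 0.0453]
orientation: [180.0, -0.0, -86.0]
force: [0.4, -2.5, -1.7]
opening: 0.0161
gripper_force: 30.0
```

apply_moves([
  {"travel": [5,0,0],"roll": 0,"jaw": 8},
  {"travel": [5,0,0],"roll": 0,"jaw": 8},
  {"travel": [4,0,0],"roll": 0,"jaw": 8},
  {"travel": [3,0,0],"roll": 0,"jaw": 8},
  {"travel": [0,0,0],"roll": 0,"jaw": 8},
])

```text
clock: 43.7
tool_pos: [0.5476, -0.0959, 0.0453]
orientation: [180.0, -0.0, -86.0]
force: [1.0, -0.8, -1.7]
opening: 0.0159
gripper_force: 30.0
```

apply_moves([
  {"travel": [3,0,0],"roll": 0,"jaw": 8},
  {"travel": [3,0,0],"roll": 0,"jaw": 8},
  {"travel": [2,0,0],"roll": 0,"jaw": 8},
  {"travel": [2,0,0],"roll": 0,"jaw": 8},
])

```text
clock: 44.1
tool_pos: [0.5481, -0.1055, 0.0453]
orientation: [180.0, 0.0, -86.0]
force: [-4.7, 9.8, 2.4]
opening: 0.0161
gripper_force: 30.0
```

apply_moves([
  {"travel": [2,0,0],"roll": 0,"jaw": 8},
  {"travel": [2,0,0],"roll": 0,"jaw": 8},
  {"travel": [1,0,0],"roll": 0,"jaw": 8},
])

```text
clock: 44.4
tool_pos: [0.5473, -0.1068, 0.0453]
orientation: [179.9, 0.2, -86.0]
force: [-11.2, 37.7, 12.0]
opening: 0.0155
gripper_force: 30.0
```

Firm contact of 38 N at the stop: the carrier is home. Relaxing, then releasing.

apply_moves([
  {"travel": [-3,0,0],"roll": 0,"jaw": 8},
  {"travel": [0,0,0],"roll": 0,"jaw": 25},
  {"travel": [0,0,0],"roll": 0,"jaw": 45},
  {"travel": [0,0,0],"roll": 0,"jaw": 60},
  {"travel": [0,0,0],"roll": 0,"jaw": 60},
  {"travel": [-5,0,-25],"roll": 0,"jaw": 60},
  {"travel": [-20,0,-40],"roll": 0,"jaw": 60},
  {"travel": [-20,0,-45],"roll": 0,"jaw": 60},
  {"travel": [0,0,-45],"roll": 0,"jaw": 60},
  {"travel": [0,0,-45],"roll": 0,"jaw": 60},
])

```text
clock: 45.4
tool_pos: [0.545, -0.0623, 0.2474]
orientation: [-180.0, -0.0, -86.0]
force: [1.3, -0.7, -0.4]
opening: 0.06
gripper_force: 0.0
```

apply_moves([
  {"travel": [0,0,-45],"roll": 0,"jaw": 60},
  {"travel": [0,0,-45],"roll": 0,"jaw": 60},
  {"travel": [0,0,-30],"roll": 0,"jaw": 60},
  {"travel": [0,0,0],"roll": 0,"jaw": 60},
  {"travel": [0,0,0],"roll": 0,"jaw": 60},
])

```text
clock: 45.9
tool_pos: [0.5452, -0.0626, 0.3657]
orientation: [-179.9, 0.0, -86.0]
force: [-0.4, -0.0, -0.9]
opening: 0.06
gripper_force: 0.0
```

Run:
```python
from h import *
o=ctrl.get_obs();print(o["tool_pos"],o["orientation"],o["force"])
im,K,T=snap("wrist","w26");d=dark(im);d[284:]=0
print("knob pred",proj(K,T,[.553,-.193,.249]),"handle pred",proj(K,T,[.5475,-.113,.052]))
for s,c,l in blobs(d,120):
    r=cv2.minAreaRect(cv2.findContours(l.astype(np.uint8),0,2)[0][0]);B=plane(K,T,cv2.boxPoints(r),.249)
    print("dark",s,c.round(1),"at .249",plane(K,T,r[0],.249)[0,:2],"at .05",plane(K,T,r[0],.05)[0,:2],"box(mm @.249)",[round(np.linalg.norm(B[i]-B[i+1])*1000,1) for i in(0,1)],np.degrees(np.arctan2(*(B[1]-B[0])[[1,0]])).round(1))
im,K,T=snap("side","s26")
for s,c,l in blobs(dark(im[130:330,240:400]),25,(240,130)): print("side dark",s[:5],c.round(1),sideat(c,-.19)[[0,2]])
for s,c,l in blobs(brown(im[130:330,240:400]),25,(240,130)): print("side brown",s[:5],c.round(1))
```

```text
[ 0.5452 -0.0626  0.3657] [-179.9266    0.0296  -86.0286] [-0.4341 -0.0192 -0.9022]
knob pred [[318.918   12.2998]] handle pred [[316.102  144.1022]]
dark [ 275    4   65   22 1118] [306.8  14.7] at .249 [ 0.5592 -0.1912] at .05 [ 0.5649 -0.2339] box(mm @.249) [np.float64(34.4), np.float64(10.2)] -175.1
dark [309 116  11  54 145] [315.9 149.7] at .249 [ 0.5508 -0.1244] at .05 [ 0.5498 -0.1144] box(mm @.249) [np.float64(5.7), np.float64(30.2)] -176.0
side dark [41  4  9 21 95] [284.  145.9] [0.6168 0.2702]
side dark [ 64  23  18  20 314] [312.6 162.3] [0.5581 0.2305]
side dark [ 0 45  6  7 31] [242.5 178.4] [0.7102 0.2022]
side dark [ 0 56  8  9 65] [243.1 190.1] [0.7115 0.1746]
side dark [119  56   7  12  46] [361.8 190.2] [0.4502 0.1582]
side dark [51 61  8 12 54] [294.8 195.6] [0.5998 0.1545]
side dark [26 64  8 15 69] [269.6 200.5] [0.6562 0.1459]
side dark [ 78 116  10  21 144] [322.5 256. ] [ 0.5418 -0.0084]
side brown [110  77  11  24 158] [355.2 218.7]
side brown [ 56  82  11  24 166] [301.1 223.4]
side brown [ 31  87  12  21 150] [276.8 227.1]
side brown [ 22 119 112  32 530] [312.  263.7]
side brown [  42  147   96   53 3296] [334.4 302. ]
side brown [  0 163  11  20  49] [244.7 303.7]
```

The carrier is home, with all three bristle heads up inside the hood (z ≈ 0.15). The knob bar is centred near (0.558, −0.192) and lies along about 4.5°. Going to it with the jaws across the bar.

apply_moves([
  {"travel": [43,-1,0],"roll": 0,"jaw": 60},
  {"travel": [44,-1,0],"roll": 0,"jaw": 60},
  {"travel": [43,-1,0],"roll": -8.2,"jaw": 60},
  {"travel": [0,0,0],"roll": -8.2,"jaw": 60},
  {"travel": [0,0,0],"roll": -8.2,"jaw": 60},
  {"travel": [0,0,0],"roll": -8.2,"jaw": 60},
  {"travel": [0,0,0],"roll": -8.2,"jaw": 60},
  {"travel": [0,0,0],"roll": -8.2,"jaw": 60},
  {"travel": [0,0,0],"roll": -8.2,"jaw": 60},
  {"travel": [0,0,0],"roll": -8.2,"jaw": 60},
])

```text
clock: 47.0
tool_pos: [0.5569, -0.1917, 0.3636]
orientation: [180.0, 0.2, -20.1]
force: [-0.6, 0.9, 0.9]
opening: 0.0603
gripper_force: 0.0
```

apply_moves([
  {"travel": [0,0,0],"roll": -8.2,"jaw": 60},
  {"travel": [0,0,0],"roll": -8.2,"jaw": 60},
  {"travel": [0,0,0],"roll": -8.2,"jaw": 60},
  {"travel": [0,0,40],"roll": 0,"jaw": 60},
  {"travel": [0,0,30],"roll": 0,"jaw": 60},
  {"travel": [0,0,0],"roll": 0,"jaw": 60},
  {"travel": [0,0,0],"roll": 0,"jaw": 60},
])

```text
clock: 47.7
tool_pos: [0.5571, -0.192, 0.295]
orientation: [180.0, 0.1, 4.2]
force: [0.1, -0.3, 0.4]
opening: 0.06
gripper_force: 0.0
```

Run:
```python
from h import *
o=ctrl.get_obs();print(o["tool_pos"],o["orientation"],o["joint_pos"])
y=np.radians(o["orientation"][2]);d=np.array([.5575,-.192])-o["tool_pos"][:2]
print("tx,ty",d@[np.cos(y),np.sin(y)]*1000,d@[np.sin(y),-np.cos(y)]*1000)
```

```text
[ 0.5571 -0.192   0.295 ] [179.9673   0.1303   4.1524] [  0.0081  11.0572  -6.3015   0.044  -72.7689  94.1313]
tx,ty 0.35378520019904264 0.043249437757793614
```

apply_moves([
  {"travel": [0,0,25],"roll": 0,"jaw": 60},
  {"travel": [0,0,15],"roll": 0,"jaw": 60},
  {"travel": [0,0,8],"roll": 0,"jaw": 40},
  {"travel": [0,0,0],"roll": 0,"jaw": 30},
  {"travel": [0,0,0],"roll": 0,"jaw": 8},
  {"travel": [0,0,0],"roll": 0,"jaw": 8},
  {"travel": [0,0,0],"roll": 0,"jaw": 8},
  {"travel": [0,0,0],"roll": 0,"jaw": 8},
  {"travel": [0,0,0],"roll": 0,"jaw": 8},
  {"travel": [0,0,0],"roll": 0,"jaw": 8},
])

```text
clock: 48.7
tool_pos: [0.5584, -0.1993, 0.2488]
orientation: [179.3, -0.1, 4.1]
force: [7.7, -39.5, -12.3]
opening: 0.0139
gripper_force: 29.9
```

The bar's true centre is about 8 mm further towards −y, so I'll shift the command to relieve the side force.

apply_moves([
  {"travel": [0,4,0],"roll": 0,"jaw": 8},
  {"travel": [0,3,0],"roll": 0,"jaw": 8},
  {"travel": [0,1,0],"roll": 0,"jaw": 8},
])

```text
clock: 49.0
tool_pos: [0.5585, -0.2004, 0.2487]
orientation: [180.0, -0.1, 4.1]
force: [0.0, 0.6, 5.4]
opening: 0.0139
gripper_force: 30.0
```

apply_moves([
  {"travel": [0,0,0],"roll": 8,"jaw": 8},
  {"travel": [0,0,0],"roll": 8,"jaw": 8},
  {"travel": [0,0,0],"roll": 8,"jaw": 8},
  {"travel": [0,0,0],"roll": 8,"jaw": 8},
  {"travel": [0,0,0],"roll": 8,"jaw": 8},
])

```text
clock: 49.5
tool_pos: [0.5585, -0.2004, 0.2487]
orientation: [180.0, -0.2, -36.1]
force: [-0.5, -5.3, 3.4]
opening: 0.0139
gripper_force: 30.0
```

apply_moves([
  {"travel": [0,0,0],"roll": 8,"jaw": 8},
  {"travel": [0,0,0],"roll": 8,"jaw": 8},
  {"travel": [0,0,0],"roll": 8,"jaw": 8},
  {"travel": [0,0,0],"roll": 8,"jaw": 8},
  {"travel": [0,0,0],"roll": 7,"jaw": 8},
  {"travel": [0,0,0],"roll": 5,"jaw": 8},
  {"travel": [0,0,0],"roll": 0,"jaw": 8},
])

```text
clock: 50.2
tool_pos: [0.5584, -0.2004, 0.2487]
orientation: [-179.9, -0.1, -80.0]
force: [0.1, -5.1, 3.3]
opening: 0.0137
gripper_force: 30.0
```

```bash
python3 -c "
from h import *
o=ctrl.get_obs();print(o['orientation'],o['tool_pos'],o['force'],o['moment'],o['opening'])"
```

```text
[-179.9174   -0.1281  -80.001 ] [ 0.5584 -0.2004  0.2487] [ 0.1325 -5.1362  3.3146] [-2.15   -0.0318 -0.0724] 0.013718895080792387
```

apply_moves([
  {"travel": [0,0,0],"roll": 2,"jaw": 8},
  {"travel": [0,0,0],"roll": 0,"jaw": 8},
  {"travel": [0,0,0],"roll": 0,"jaw": 25},
  {"travel": [0,0,0],"roll": 0,"jaw": 45},
  {"travel": [0,0,0],"roll": 0,"jaw": 60},
  {"travel": [0,0,0],"roll": 0,"jaw": 60},
  {"travel": [0,0,-25],"roll": 0,"jaw": 60},
  {"travel": [0,0,-45],"roll": 0,"jaw": 60},
  {"travel": [-30,0,-45],"roll": 0,"jaw": 60},
  {"travel": [-45,0,0],"roll": 0,"jaw": 60},
])

```text
clock: 51.2
tool_pos: [0.5498, -0.1288, 0.3649]
orientation: [-179.5, -0.2, -82.0]
force: [0.7, 1.4, 0.6]
opening: 0.06
gripper_force: 0.0
```

apply_moves([
  {"travel": [-45,0,0],"roll": 0,"jaw": 60},
  {"travel": [0,0,0],"roll": 0,"jaw": 60},
  {"travel": [0,0,0],"roll": 0,"jaw": 60},
])

```text
clock: 51.5
tool_pos: [0.5411, -0.0819, 0.3592]
orientation: [-180.0, 0.0, -81.7]
force: [-0.2, -0.1, -0.5]
opening: 0.0599
gripper_force: 0.0
```

Run:
```python
from h import *
o=ctrl.get_obs();print(o["tool_pos"],o["orientation"],o["force"],o["clock"])
im,K,T=snap("wrist","w27");d=dark(im);d[284:]=0
for s,c,l in blobs(d,120):
    r=cv2.minAreaRect(cv2.findContours(l.astype(np.uint8),0,2)[0][0]);B=plane(K,T,cv2.boxPoints(r),.249)
    print("dark",s,c.round(1),"at .249",plane(K,T,r[0],.249)[0,:2],"at .05",plane(K,T,r[0],.05)[0,:2],"box",[round(np.linalg.norm(B[i]-B[i+1])*1000,1) for i in(0,1)],np.degrees(np.arctan2(*(B[1]-B[0])[[1,0]])).round(1))
im,K,T=snap("side","s27")
for s,c,l in blobs(dark(im[130:330,240:400]),25,(240,130)): print("side dark",s[:5],c.round(1),sideat(c,-.19)[[0,2]])
for s,c,l in blobs(brown(im[130:260,240:400]),100,(240,130)): print("side brown",s[:5],c.round(1))
```

```text
[ 0.5411 -0.0819  0.3592] [-179.9735    0.0059  -81.7034] [-0.1996 -0.1149 -0.5042] 51.5
dark [300   0  27  77 592] [313.1  45.9] at .249 [ 0.5595 -0.1975] at .05 [ 0.5642 -0.2313] box [np.float64(13.5), np.float64(37.2)] -170.7
dark [304 135  14  54 248] [310.9 172.7] at .249 [ 0.5516 -0.1328] at .05 [ 0.5499 -0.1142] box [np.float64(30.5), np.float64(6.4)] -85.2
side dark [41  4  9 21 94] [284.  146.1] [0.6167 0.2697]
side dark [ 65  21  17  22 216] [312.5 163.9] [0.5583 0.2268]
side dark [ 0 56  8  9 65] [243.1 190.1] [0.7115 0.1746]
side dark [119  56   7  12  44] [361.8 190.1] [0.4502 0.1584]
side dark [51 61  8 12 53] [294.9 195.6] [0.5997 0.1542]
side dark [26 64  8 15 70] [269.6 200.5] [0.6562 0.1458]
side dark [ 78 116  10  21 143] [322.5 256. ] [ 0.5417 -0.0084]
side brown [110  77  11  24 158] [355.2 218.7]
side brown [ 56  82  11  24 164] [301.  223.5]
side brown [ 31  87  12  21 150] [276.8 227.1]
side brown [ 89 125  45   5 104] [354.2 257.7]
```

The knob bar has turned to about −81° (roughly 1.5 rad clockwise). The carrier and all three brushes are unchanged, and the robot is clear. Handing in.

```bash
python3 -c "
from plant import ctrl
print(ctrl.close_job())"
```

```text
the job is handed in; nothing more can be done
None
```

I handed the job in: all three brushes stand bristles up, the carrier is home against the hood's back stop, the knob is turned clockwise about 1.5 rad, and the beaker and bottle were left alone; no verdict came back, and I viewed 18 pictures where 14 were allowed.

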